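Lock the sunglasses stand to its anchor and load it

TASK

Push the teak stand home so that both of its steel tongues are fully inside the anchor bracket, and lock it there by dropping one retaining pin down through each bracket hole and the tongue eye below it, until the pin's collar sits on the bracket. Then lay every sunglasses case that is there level across the two raised ribs of the locked stand, side by side and roughly centred between the ribs, and let go. Leave the bowl, the cat, the remote and the carabiner where they are.

Things in the scene. Friction and masses are not known exactly. Their poses are not given: they have to be found in the camera images.
- anchor: Fixed dark steel bracket, 246 x 84 x 50 mm; origin on the slab midway between its 2 vertical pin holes (x -80, +80, 21 mm wide, through top plate z 36-50 and bottom plate z 0-14). Under each, a receiver 50 mm wide, z 14-36, with its mouth to -y 30 mm before the hole; flared guides reach 50 mm before it (76 wide). A back bar 22 mm past the holes stops a tongue with its eye under the hole.
- hole0 (a point): Centre of the anchor's pin hole at anchor x = -80 mm, y = 0, on its top face 50 mm above the slab.
- hole1 (a point): Centre of the anchor's pin hole at anchor x = +80 mm, y = 0, on its top face 50 mm above the slab.
- stand: Loose teak stand, plinth 260 x 90 x 50 mm, 0.9 kg; origin centre of underside. On top 2 ribs along x, 12 mm wide, at y -39 and +39, tops 75 mm high. 2 steel tongues, 44 wide, z 19-31, stick out 87 mm from its +y face at x -80, +80. Starts 80-120 mm out of the anchor, up to 20 mm sideways, 0.15 rad askew. Home: at anchor x 0, y -110 mm, same yaw.
- eye0 (a point): Centre of the 22 mm vertical hole in the stand's tongue at stand x = -80 mm, y = +110 mm, on the tongue's top face (31 mm high).
- eye1 (a point): Centre of the 22 mm vertical hole in the stand's tongue at stand x = +80 mm, y = +110 mm, on the tongue's top face (31 mm high).
- holder: Dark wooden block 140 (x) x 60 (y) x 50 (z) mm fixed to the slab, in which the two pins stand upright in 21 mm holes at x = -40 and +40 mm. Origin at the centre of its underside.
- pin_a: Loose retaining pin, 92 mm long, 0.12 kg; origin at its tip, z up along it. From the tip: 10 mm cone (8 mm wide at the tip), shank 16 mm wide to 46 mm, collar 34 mm wide from 46 to 52, black square grip 22 x 22 mm (sides along x, y) from 52 to 92. Starts upright in the holder with its tip 4 mm above the slab; seated in the anchor it is at the same height. Either pin fits either hole.
- pin_a_tip (a point): The pin's tip (same as its origin).
- pin_b: Loose retaining pin, 92 mm long, 0.12 kg; origin at its tip, z up along it. From the tip: 10 mm cone (8 mm wide at the tip), shank 16 mm wide to 46 mm, collar 34 mm wide from 46 to 52, black square grip 22 x 22 mm (sides along x, y) from 52 to 92. Starts upright in the holder with its tip 4 mm above the slab; seated in the anchor it is at the same height. Either pin fits either hole.
- pin_b_tip (a point): The pin's tip (same as its origin).
- case_a: Aluminium sunglasses case, rounded box 150 (x) x 50 (y) x 36 (z) mm, 0.14 kg, origin at the centre of its underside. Two or three of the three cases are present. On the stand its long side (x) lies along the stand's y, any face down; there is room for three at stand x = -80, 0 and +80 mm.
- case_a_mid (a point): The middle of the case, 18 mm above its origin; 93 mm above the slab when it lies on the ribs (100 mm on its narrow side).
- case_b: Aluminium sunglasses case, rounded box 150 (x) x 50 (y) x 36 (z) mm, 0.14 kg, origin at the centre of its underside. Two or three of the three cases are present. On the stand its long side (x) lies along the stand's y, any face down; there is room for three at stand x = -80, 0 and +80 mm.
- case_b_mid (a point): The middle of the case, 18 mm above its origin; 93 mm above the slab when it lies on the ribs (100 mm on its narrow side).
- case_c: Aluminium sunglasses case, rounded box 150 (x) x 50 (y) x 36 (z) mm, 0.14 kg, origin at the centre of its underside. Two or three of the three cases are present. On the stand its long side (x) lies along the stand's y, any face down; there is room for three at stand x = -80, 0 and +80 mm.
- case_c_mid (a point): The middle of the case, 18 mm above its origin; 93 mm above the slab when it lies on the ribs (100 mm on its narrow side).
- bowl: Teak key bowl, 150 mm wide, 50 mm high; a bystander. Origin at the centre of its underside.
- cat: White ceramic cat figurine, 80 mm wide, 135 mm high; a bystander. Origin at the centre of its underside.
- remote: White garage remote 75 x 42 x 16 mm with a round grey button; a bystander. Origin at the centre of its underside.
- carabiner: Steel carabiner 86 x 46 x 9 mm lying flat; a bystander. Origin at its centre, underside.
There are look-alikes about, which are no part of the job. Leave any red or white look-alike of the pin_b alone.

How it is judged (in metres and radians):
On the way, in this order (a step that is already met when the one before it is completed fails the run):
1. the stand is home: both tongue eyes lie under the anchor's holes (8 mm) (horizontal distance between eye0 and hole0 below 0.008 m and horizontal distance between eye1 and hole1 below 0.008 m), for 0.2 s.
2. a pin is seated through each hole and its eye (all of step 1 and ((horizontal distance between pin_a_tip and hole0 below 0.006 m and height (world z) of each of pin_a_tip, pin_b_tip below 0.012 m and angle between each of pin_a, pin_b's own z axis and vertical below 0.15 rad and horizontal distance between pin_b_tip and hole1 below 0.006 m) or (horizontal distance between pin_a_tip and hole1 below 0.006 m and height (world z) of each of pin_a_tip, pin_b_tip below 0.012 m and angle between each of pin_a, pin_b's own z axis and vertical below 0.15 rad and horizontal distance between pin_b_tip and hole0 below 0.006 m))), for 0.2 s.
3. every case lies across both ribs of the locked stand (all of step 2 and z of case_a_mid in the frame of stand between 0.088 and 0.105 m and angle between case_a's own x axis and vertical between 1.47 and 1.67 rad and y of case_a_mid in the frame of stand between -0.03 and 0.03 m and x of case_a_mid in the frame of stand between -0.13 and 0.13 m and angle between the x axis of each of case_a, case_b, case_c and the y axis of stand, either way round below 0.35 rad and z of case_b_mid in the frame of stand between 0.088 and 0.105 m and angle between case_b's own x axis and vertical between 1.47 and 1.67 rad and y of case_b_mid in the frame of stand between -0.03 and 0.03 m and x of case_b_mid in the frame of stand between -0.13 and 0.13 m and z of case_c_mid in the frame of stand between 0.088 and 0.105 m and angle between case_c's own x axis and vertical between 1.47 and 1.67 rad and y of case_c_mid in the frame of stand between -0.03 and 0.03 m and x of case_c_mid in the frame of stand between -0.13 and 0.13 m), for 0.2 s.
At the end, for the whole second after the job is handed in: Eyes within 8 mm of the holes; a pin upright in each hole (tip within 6 mm of its axis, under 12 mm high); every present case rests level on both ribs, any face down, middle within 30 mm of the stand's centre line and over the ribs' length, within 0.35 rad of straight across; all still (all of step 3 and linear speed of each of case_a, case_b, case_c below 0.02 m/s); the robot touches nothing.
It fails at once if the bowl is moved more than 30 mm (distance of bowl from where it was at the start of the episode above 0.03 m).
It fails at once if the cat is moved more than 30 mm (distance of cat from where it was at the start of the episode above 0.03 m).
It fails at once if the remote is moved more than 30 mm (distance of remote from where it was at the start of the episode above 0.03 m).
It fails at once if the carabiner is moved more than 30 mm (distance of carabiner from where it was at the start of the episode above 0.03 m).
Of case_a, case_b, case_c only 2 to 3 are there at a start; the rules pass over those that are not, and their reading is None.
At some moment in a run one of case_a, case_b, case_c, stand may be knocked a few centimetres aside while the robot is not near it.
It also fails if it takes over 200 s, if anything falls off the work surface, if the arm or the gripper's body presses on something with over 40 N, if the wrist force passes 120 N, or if a joint passes its speed limit or range.

ROBOT

A 7-joint arm with a two-finger parallel gripper is mounted at the origin on the work surface. World frame = base frame: x ahead of the robot, y to its left, z up, the work surface at z = 0. Lengths are in mm, angles in rad, forces in N, time in s.
With the tool pointing down it reaches from about 425 to 875 mm from the base axis. Payload 9.9 kg.
Tool frame: the origin (TCP) lies midway between the tips of the shut fingers; the grasp point (between the pads) lies 19 mm behind it; z points along the fingers, y is the line along which they close (so a half turn about z gives the same grasp; the last joint's range is limited). The gripper opens to 85 mm and grips with 20 to 120 N. Pads are 22 mm wide; open, the fingers measure 114 mm over their backs; the gripper's body (76 mm by 85 mm) begins 54 mm behind the grasp point. The pads swing forward as they close: fully open they stand 13 mm farther back than shut.
Start: joints at [1.022, 0.576, 0.025, 1.437, -0.015, 1.129, -0.057], TCP at [302.569, -603.391, 206.289] pointing down, gripper open.
Joint ranges: [-2.76, 2.76], [-0.34, 2.15], [-1.52, 1.57], [0.19, 2.46], [-1.09, 4.23], [0.17, 1.99], [-2.82, 2.82]. Speed limits (rad/s): [2.22, 2.22, 3.01, 3.01, 3.14, 3.14, 3.14].

INTERFACE

Orientations are given as a rotation vector (axis times angle).
In Python, from station import arm, eyes, order gives the robot as it stands.
- The arm moves only by the shell command python3 -m inch 'ROWS' [FORCE]. ROWS is JSON, a list of rows, each an object with "slide": the shift along the tool's x, y, z in m, a list of three; "rotation": the turn, a rotation vector about the tool's x, y, z in degrees, a list of three; "hand": the finger opening in m, from 0 to 0.0854. In form: [{"slide": [tx, ty, tz], "rotation": [wx, wy, wz], "hand": hand}, ...]. A call has 1 to 10 rows; each row shifts and turns the commanded pose from where the row before left it, along the tool's axes as they then stand; what a row does not reach is not made up. A row lasts 1/8 s, in which the tool goes at most 62.5 mm and 10.7 degrees, less where a joint would pass 70% of its speed; a pose out of reach is approached as far as the arm can. A call with a gripper value outside its range is refused whole. The fingers move at their own pace and stop on an object; FORCE is the grip in N (left out, the last holds). Time passes only in rows, so rows that do not move let the fingers close. It gives the time, the measured TCP pose, the force, the opening and the grip force at its end, in the units of the state.
- arm.sense(): the state, without advancing time (a new reading comes with each control period).
- eyes.read_camera(name): name is "scene" or "top"; returns (picture, depth): 400x640x3 uint8, blue, green, red; 400x640 float32, mm along the optical axis (not along the pixel's ray), 0 where there is no reading.
- eyes.get_calibration(name): a dict with "camera_matrix" (3x3 intrinsics, pixels), "k1" (the pictures are not rectified: a ray, as slopes to the right and down, at radius r is drawn at 1 + k1 r^2 times it, then the intrinsics apply), "camera_from_world" (4x4, takes a point from world to camera coordinates). Camera axes: x right, y down, z forward; pixel columns grow to the right and rows downward; lengths in mm; the calibration is good to about 2 mm. A picture is of the moment at which its call begins. get_calibration takes no time and is no camera call.
- order.sign_off(): hands the job in; it is judged then, once.
The state is a dict: "time": time; "joint_pos": joint angles; "qd": joint speeds; "tau": joint torques, N m; "ee_pos": TCP position; "orientation": TCP orientation; "force": force on the tool from outside, world axes, zero at the start; "wrist_torque": the same for the moment, N m; "opening": finger opening in mm; "grip_force": force on a finger pad.
Only numpy, scipy, OpenCV 4.12 (cv2) and the standard library are available. Lean on these libraries where they do the work, as an engineer would, in place of code of your own. Each camera call takes 0.05 s, during which the arm holds its last target. There are 200 camera calls.

## Working session

There is one attempt and no reset: what is moved stays moved. The work goes in short steps, Python scripts to look and compute and a shell command to move; the robot and the scene stay as the last step left them, time stands still between calls to the robot, and variables do not carry over. Pictures are saved under pics/ and viewed, at most 14 in all, crops included, and the job is handed in when it is done.

```bash
ls; mkdir -p pics
python3 - <<'E'
from station import arm, eyes
import cv2,numpy as np
print(arm.sense())
for n in("scene","top"):
    p,d=eyes.read_camera(n); cv2.imwrite(f"pics/{n}0.png",p); np.save(f"pics/{n}0.npy",d); print(n,eyes.get_calibration(n))
E
```

```text
pics
{'time': 0.0, 'joint_pos': array([ 1.02221389,  0.57653881,  0.02482439,  1.43789503, -0.01500938,
        1.12899561, -0.05651774]), 'qd': array([ 3.66673325e-05, -6.69699165e-04,  3.37072280e-04, -1.05042026e-03,
        1.12326050e-03,  4.26634002e-04,  6.67374729e-04]), 'tau': array([-5.33506827e-04, -7.65761089e+01,  2.25032620e+00, -2.85968649e+01,
        1.52980036e-02,  1.27711557e-02,  2.98693465e-05]), 'ee_pos': array([ 302.35276372, -602.95129069,  205.44231556]), 'orientation': array([-3.05558260e+00, -7.23202693e-01,  6.99961233e-04]), 'force': array([ 0.3130629 , -0.3014869 , -0.68117985]), 'wrist_torque': array([-0.01628649,  0.04328781, -0.00811485]), 'grip_force': 0.0, 'opening': 85.19645478207151}
scene {'camera_matrix': array([[392.86704696,   0.        , 312.9977818 ],
       [  0.        , 392.86704696, 198.57324236],
       [  0.        ,   0.        ,   1.        ]]), 'k1': -0.03136693993812074, 'camera_from_world': array([[-5.24749458e-01,  8.51217582e-01, -8.16302527e-03,
         3.12404170e+02],
       [ 7.47036295e-01,  4.55884914e-01, -4.83844727e-01,
        -4.20928222e+02],
       [-4.08135738e-01, -2.59995334e-01, -8.75115790e-01,
         1.41617499e+03],
       [ 0.00000000e+00,  0.00000000e+00,  0.00000000e+00,
         1.00000000e+00]])}
top {'camera_matrix': array([[405.50605794,   0.        , 323.10165733],
       [  0.        , 405.50605794, 195.0314928 ],
       [  0.        ,   0.        ,   1.        ]]), 'k1': -0.09138597871186914, 'camera_from_world': array([[-8.98622101e-03, -9.99863252e-01, -1.38825132e-02,
         3.24651248e+01],
       [-9.83474177e-01,  1.13477338e-02, -1.80692481e-01,
         5.88939319e+02],
       [ 1.80825307e-01,  1.20293507e-02, -9.83441662e-01,
         1.20763908e+03],
       [ 0.00000000e+00,  0.00000000e+00,  0.00000000e+00,
         1.00000000e+00]])}
```

View pics/top0.png

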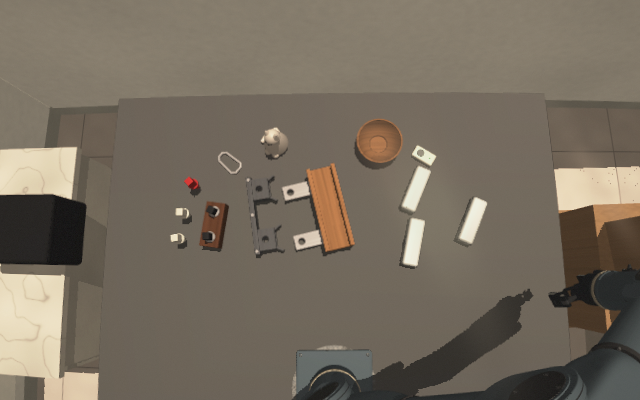

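View pics/scene0.png

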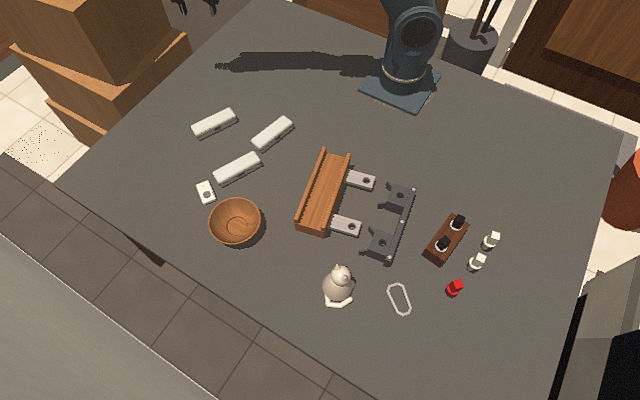

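The top view shows the stand at about (330,208), the anchor at (260,215) and the holder with two black-gripped pins at (211,211) and (208,237). The three cases are at (416,189), (413,243) and (473,220). Pin look-alikes are red (192,183) and white (182,213) and (178,238). The holder pair fits the description because they have black grips and stand in the holder. I'll confirm that in a crop.

```bash
cat > h.py <<'E'
from station import arm, eyes
import cv2,numpy as np
from scipy.spatial.transform import Rotation as R
def grab(n):
    p,d=eyes.read_camera(n); return p,d,eyes.get_calibration(n)
def rays(c,uv):
    uv=np.asarray(uv,float).reshape(-1,1,2); K=c["camera_matrix"]
    q=(uv.reshape(-1,2)-K[:2,2])/K[[0,1],[0,1]]
    s=q.copy()
    for _ in range(20): s=q/(1+c["k1"]*(s**2).sum(1,keepdims=True))
    return s
def plane(c,uv,z):
    s=rays(c,uv); T=c["camera_from_world"]; o=-T[:3,:3].T@T[:3,3]
    d=np.c_[s,np.ones(len(s))]@T[:3,:3]
    return o+d*((z-o[2])/d[:,2])[:,None]
def cloud(d,c):
    h,w=d.shape; uu,vv=np.meshgrid(np.arange(w),np.arange(h))
    s=rays(c,np.c_[uu.ravel(),vv.ravel()]); T=c["camera_from_world"]
    X=np.c_[s,np.ones(len(s))]*d.reshape(-1,1)
    W=(X-T[:3,3])@T[:3,:3]; W[d.ravel()==0]=np.nan
    return W.reshape(h,w,3)
def rect(P):
    "min-area rect of xy points: centre, (long,short), yaw deg of long axis"
    (cx,cy),(a,b),t=cv2.minAreaRect(np.asarray(P,np.float32)[:,:2])
    if a<b: a,b,t=b,a,t+90
    return np.round([cx,cy,a,b,(t+90)%180-90],1)
def tool():
    s=arm.sense(); Rm=R.from_rotvec(s["orientation"]).as_matrix(); return s,Rm
E
python3 - <<'E'
from h import *
for n in("top","scene"):
    d=np.load(f"pics/{n}0.npy"); c=eyes.get_calibration(n); W=cloud(d,c)
    p=cv2.imread(f"pics/{n}0.png")
    box={"top":(90,290,140,460),"scene":(0,0,0,0)}[n]
    if n=="top":
        print("table z",np.nanmedian(W[300:340,420:430,2]), np.nanmedian(W[120:130,200:210,2]))
    on=(W[...,2]>8)&(W[...,0]>250)&(W[...,0]<1000)&(abs(W[...,1])<620)
    k,l,st,ce=cv2.connectedComponentsWithStats(on.astype(np.uint8))
    for i in range(1,k):
        if st[i,4]<40: continue
        P=W[l==i]; z=np.nanpercentile(P[:,2],95)
        print(n,ce[i].round(),st[i,4],"z95",z.round(1),"top rect",rect(P[P[:,2]>z-6]))
p=cv2.imread("pics/top0.png")[140:270,160:360]
cv2.imwrite("pics/c1.png",cv2.resize(p,None,fx=4,fy=4,interpolation=cv2.INTER_CUBIC))
E
```

```text
table z -0.6319589801535248 -0.06038909858669963Traceback (most recent call last):
  File "<stdin>", line 13, in <module>
  File "h.py", line 24, in rect
    (cx,cy),(a,b),t=cv2.minAreaRect(np.asarray(P,np.float32)[:,:2])
                    ~~~~~~~~~~~~~~~^^^^^^^^^^^^^^^^^^^^^^^^^^^^^^^^
cv2.error: OpenCV(4.12.0) /io/opencv/modules/imgproc/src/convhull.cpp:143: error: (-215:Assertion failed) total >= 0 && (depth == CV_32F || depth == CV_32S) in function 'convexHull'
```

Run:
```python
from h import *
p=cv2.imread("pics/top0.png")[140:270,160:360]
cv2.imwrite("pics/c1.png",cv2.resize(p,None,fx=4,fy=4,interpolation=cv2.INTER_CUBIC))
for n in("top","scene"):
    d=np.load(f"pics/{n}0.npy"); c=eyes.get_calibration(n); W=cloud(d,c)
    on=(W[...,2]>9)&(W[...,0]>250)&(W[...,0]<1000)&(abs(W[...,1])<620)
    k,l,st,ce=cv2.connectedComponentsWithStats(on.astype(np.uint8))
    for i in range(1,k):
        if st[i,4]<40: continue
        P=W[l==i]; z=np.nanpercentile(P[:,2],95); Q=P[P[:,2]>z-6]
        print(n,ce[i].round(),st[i,4],"z95",z.round(1),"top rect",rect(np.ascontiguousarray(Q[:,:2])))
```

```text
top [380. 140.] 1348 z95 50.7 top rect [ 767.1 -155.5  147.2  144.5   22.7]
top [274. 142.] 572 z95 123.5 top rect [763.7 181.4  36.6  31.6  31.9]
top [423. 155.] 286 z95 20.5 top rect [ 724.6 -302.6   75.1   41.4   58.7]
top [324. 210.] 3153 z95 76.1 top rect [551.7   6.1 256.7  90.1  13.2]
top [415. 189.] 760 z95 38.8 top rect [ 611.  -268.3  145.2   48.7  -24.4]
top [261. 215.] 1323 z95 53.6 top rect [532.6 221.2 241.4  69.    8.2]
top [192. 183.] 128 z95 93.7 top rect [630.6 441.7  22.   21.6 -45. ]
top [471. 221.] 797 z95 39.4 top rect [ 509.  -442.5  146.3   47.7  -25.1]
top [213. 224.] 979 z95 95.7 top rect [503.5 374.  104.3  25.4  -5.9]
top [182. 212.] 128 z95 93.4 top rect [538.  467.   23.8  18.7 -89. ]
top [413. 242.] 837 z95 39.3 top rect [ 444.3 -251.8  146.7   47.9  -12.9]
top [177. 238.] 119 z95 94.2 top rect [457.7 475.3  22.2  21.7 -84.6]
top [608. 298.] 3437 z95 690.5 top rect [ 255.4 -442.9   51.8   13.7  -67.1]
scene [212.   6.] 117 z95 300.1 top rect [ 287.3 -552.4   42.5   14.7  -59.1]
scene [213. 123.] 737 z95 38.5 top rect [ 508.6 -441.9  146.3   51.5  -25.5]
scene [272. 133.] 732 z95 38.5 top rect [ 443.4 -248.2  148.4   48.6  -12.9]
scene [328. 195.] 3647 z95 75.6 top rect [552.4   7.2 261.6  90.6  13.3]
scene [237. 168.] 842 z95 38.4 top rect [ 612.5 -264.9  147.4   49.   -24.4]
scene [206. 192.] 301 z95 20.3 top rect [ 727.9 -300.5   74.5   39.7   55.2]
scene [390. 223.] 1695 z95 52.4 top rect [534.8 222.8 244.3  68.2   8.3]
scene [234. 219.] 1695 z95 50.6 top rect [ 767.1 -153.1  148.3  146.4   25.7]
scene [446. 239.] 1227 z95 95.4 top rect [503.3 376.2 106.1  24.3  -8. ]
scene [490. 240.] 221 z95 92.3 top rect [458.8 479.5  23.5  23.5   3.1]
scene [476. 262.] 205 z95 93.3 top rect [539.3 466.9  24.6  22.    2.8]
scene [337. 287.] 1024 z95 123.0 top rect [768.6 186.   35.6  33.2 -69.1]
scene [454. 287.] 205 z95 93.1 top rect [632.5 444.8  23.7  22.1 -45.7]
```

View pics/c1.png

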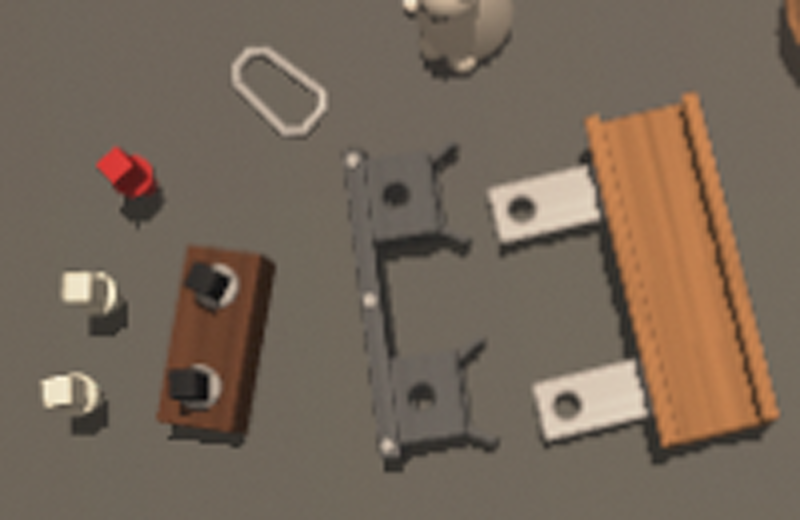

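The crop confirms two black square grips in the holder at (208,284) and (188,384), so those are pin_a and pin_b. The red and white pins stand free and are left alone. Anchor holes in the crop are near (396,193) and (422,396), and the eyes near (521,208) and (567,404).

```bash
cat >> h.py <<'E'
def blob(p,c,u,v,z,r=7,thr=None):
    "dark-disc centroid near (u,v), mapped onto plane z"
    k=8; a=cv2.getRectSubPix(cv2.cvtColor(p,cv2.COLOR_BGR2GRAY),(2*r+1,2*r+1),(float(u),float(v)))
    g=cv2.resize(a,None,fx=k,fy=k,interpolation=cv2.INTER_CUBIC)
    t=thr or cv2.threshold(g,0,255,cv2.THRESH_OTSU)[0]
    n,l,st,ce=cv2.connectedComponentsWithStats((g<t).astype(np.uint8))
    i=l[k*r+k//2,k*r+k//2]
    if i==0: return None
    uv=(ce[i]+.5)/k-.5-r+[u,v]
    return uv.round(1),st[i,4]/k**2,plane(c,uv,z)[0].round(1)
def report():
    s,M=tool(); print("t",round(s["time"],2),"tcp",s["ee_pos"].round(1),"yaw x",np.degrees(np.arctan2(M[1,0],M[0,0])).round(1),"y",np.degrees(np.arctan2(M[1,1],M[0,1])).round(1),"tilt",np.degrees(np.arccos(-M[2,2])).round(1),"F",s["force"].round(1),"open",round(s["opening"],1),"grip",round(s["grip_force"],1))
    return s,M
def togo(x,y,z,yawy):
    "shift in tool axes (m), and turn about tool z (deg) for tool-y heading yawy"
    s,M=report(); print("slide",(M.T@(np.array([x,y,z])-s["ee_pos"])/1000).round(4))
    cur=np.degrees(np.arctan2(M[1,1],M[0,1])); dy=(yawy-cur+90)%180-90
    print("tool-z turn",-dy.round(1))
E
python3 - <<'E'
from h import *
p=cv2.imread("pics/top0.png"); c=eyes.get_calibration("top")
pts={}
for n,(x,y),z in(("h1",(396,193),50),("h0",(422,396),50),("e1",(521,208),31),("e0",(567,404),31)):
    b=blob(p,c,(x+.5)/4-.5+160,(y+.5)/4-.5+140,z,r=5); print(n,b)
d=np.load("pics/top0.npy"); W=cloud(d,c)
for z0,z1,nm,box in((68,82,"ribs",(480,640,-90,110)),(25,35,"tongues",(450,650,40,180)),(85,100,"grips",(430,580,330,410)),(46,58,"anchor",(400,660,160,280)),(46,54,"holdertop",(430,580,330,420))):
    m=(W[...,2]>z0)&(W[...,2]<z1)&(W[...,0]>box[0])&(W[...,0]<box[1])&(W[...,1]>box[2])&(W[...,1]<box[3])
    n,l,st,ce=cv2.connectedComponentsWithStats(m.astype(np.uint8))
    for i in range(1,n):
        if st[i,4]>15: print(nm,st[i,4],rect(np.ascontiguousarray(W[l==i][:,:2])),np.nanmean(W[l==i],0).round(1))
togo(542.6,-31.9,150,103.3)
E
```

```text
h1 (array([258.4, 188.1]), np.float64(32.3125), array([614.4, 229.7,  50. ]))
h0 (array([264.8, 238. ]), np.float64(28.71875), array([457.7, 207. ,  50. ]))
e1 (array([289.9, 191.7]), np.float64(35.046875), array([605.4, 132.1,  31. ]))
e0 (array([301.4, 240.7]), np.float64(39.53125), array([449.7,  95.7,  31. ]))
ribs 208 [560.4  48.2 165.2  11.9  13.1] [558.   47.6  74.3]
ribs 213 [559.4 -32.  165.4  12.3  13.2] [558.3 -32.1  74.1]
tongues 328 [608.1 110.1  87.   45.  -77.6] [608.3 108.4  30.3]
tongues 181 [467.4  79.7  78.3  31.5  89.7] [464.3  73.4  30.7]
grips 53 [543.2 369.2  21.7  21.5  63.5] [542.7 367.6  95.5]
grips 65 [463.1 378.4  23.8  21.3 -87.4] [463.2 378.1  94.2]
anchor 963 [532.6 221.2 241.4  69.    8.2] [529.1 225.4  50. ]
holdertop 570 [503.5 374.3 142.   59.7  -8.9] [501.8 371.5  49.9]
t 0.1 tcp [ 302.3 -603.   205.5] yaw x 26.6 y -63.4 tilt 0.1 F [ 0.1  0.1 -0.3] open 85.4 grip 0.0
slide [ 0.4708 -0.4027  0.0561]
tool-z turn 13.3
```

```bash
python3 -m inch '[{"slide":[0.044,-0.036,0],"rotation":[0,0,0],"hand":0.05},{"slide":[0.044,-0.036,0],"rotation":[0,0,0],"hand":0.05},{"slide":[0.044,-0.036,0],"rotation":[0,0,0],"hand":0.05},{"slide":[0.044,-0.036,0],"rotation":[0,0,0],"hand":0.05},{"slide":[0.044,-0.036,0],"rotation":[0,0,0],"hand":0.05},{"slide":[0.044,-0.036,0],"rotation":[0,0,0],"hand":0.05},{"slide":[0.044,-0.036,0],"rotation":[0,0,0],"hand":0.05},{"slide":[0.044,-0.036,0],"rotation":[0,0,0],"hand":0.05},{"slide":[0,0,0],"rotation":[0,0,6.65],"hand":0.05},{"slide":[0,0,0],"rotation":[0,0,6.65],"hand":0.05}]' 60; python3 -c "
from h import *
togo(561.5,-31.5,53,103.3)"
```

```text
time: 1.35
ee_pos: [488.2, -187.2, 206.0]
orientation: [-3.12, -0.362, 0.001]
force: [-0.1, 0.0, 0.1]
opening: 49.6
grip_force: 0.0
t 1.35 tcp [ 488.2 -187.2  206. ] yaw x 13.2 y -76.8 tilt 0.0 F [-0.1  0.   0.1] open 49.6 grip 0.0
slide [ 0.1071 -0.1347  0.153 ]
tool-z turn -0.1
```

```bash
python3 -m inch '[{"slide":[0.0357,-0.0449,0.02],"rotation":[0,0,0],"hand":0.05},{"slide":[0.0357,-0.0449,0.02],"rotation":[0,0,0],"hand":0.05},{"slide":[0.0357,-0.0449,0.02],"rotation":[0,0,0],"hand":0.05},{"slide":[0,0,0],"rotation":[0,0,0],"hand":0.05}]'; python3 -c "
from h import *
togo(561.5,-31.5,53,103.3)
p,d,c=grab('top')
print(blob(p,c,289.9,191.7,31,5),blob(p,c,301.4,240.7,31,5),blob(p,c,258.4,188.1,50,5),blob(p,c,264.8,238,50,5))"
```

```text
time: 1.85
ee_pos: [561.7, -26.5, 144.3]
orientation: [-3.116, -0.377, 0.003]
force: [-0.5, -0.8, -0.0]
opening: 49.9
grip_force: 0.0
t 1.85 tcp [561.7 -26.5 144.3] yaw x 13.8 y -76.2 tilt 0.2 F [-0.5 -0.8 -0. ] open 49.9 grip 0.0
slide [-0.0012  0.0052  0.0913]
tool-z turn 0.5
(array([289.9, 191.7]), np.float64(34.796875), array([605.4, 132.1,  31. ])) (array([303.3, 240.8]), np.float64(71.40625), array([449.6,  89.7,  31. ])) (array([258.4, 188.2]), np.float64(31.75), array([614.3, 229.7,  50. ])) (array([264.8, 238. ]), np.float64(27.78125), array([457.7, 207.1,  50. ]))
```

```bash
python3 -m inch '[{"slide":[0,0,0.03],"rotation":[0,0,0],"hand":0.05},{"slide":[0,0,0.025],"rotation":[0,0,0],"hand":0.05},{"slide":[0,0,0],"rotation":[0,0,0],"hand":0.05},{"slide":[0,0,0],"rotation":[0,0,0],"hand":0.05}]'; python3 -c "
from h import *
togo(561.5,-31.5,53,103.3)"
```

```text
time: 2.4
ee_pos: [561.6, -33.3, 92.3]
orientation: [3.12, 0.363, 0.001]
force: [0.2, -0.4, 0.2]
opening: 50.3
grip_force: 0.0
t 2.4 tcp [561.6 -33.3  92.3] yaw x 13.3 y -76.7 tilt 0.1 F [ 0.2 -0.4  0.2] open 50.3 grip 0.0
slide [ 0.0003 -0.0018  0.0393]
tool-z turn -0.0
```

```bash
python3 -m inch '[{"slide":[0,-0.0018,0.02],"rotation":[0,0,0],"hand":0.05},{"slide":[0,0,0.017],"rotation":[0,0,0],"hand":0.05},{"slide":[0,0,0],"rotation":[0,0,0],"hand":0.05},{"slide":[0,0,0],"rotation":[0,0,0],"hand":0.0},{"slide":[0,0,0],"rotation":[0,0,0],"hand":0.0},{"slide":[0,0,0],"rotation":[0,0,0],"hand":0.0},{"slide":[0,0,0],"rotation":[0,0,0],"hand":0.0},{"slide":[0,0,0],"rotation":[0,0,0],"hand":0.0}]' 80; python3 -c "
from h import *
report()"
```

```text
time: 3.4
ee_pos: [560.9, -30.6, 54.4]
orientation: [-3.12, -0.365, -0.0]
force: [0.6, -0.1, 0.1]
opening: 0.1
grip_force: 0.0
t 3.4 tcp [560.9 -30.6  54.4] yaw x 13.3 y -76.7 tilt 0.0 F [ 0.6 -0.1  0.1] open 0.1 grip 0.0
```

```bash
python3 -c "
from h import *
a,_,c=grab('scene'); b,_,c2=grab('top')
r=lambda p:cv2.resize(p,(400,300),interpolation=cv2.INTER_CUBIC)
cv2.imwrite('pics/c2.png',np.hstack([r(a[110:260,260:460]),r(b[130:280,230:430])]))
e=arm.sense()['ee_pos'];print(e)
"
```

```text
[560.83334091 -30.62823852  54.27599192]
```

View pics/c2.png

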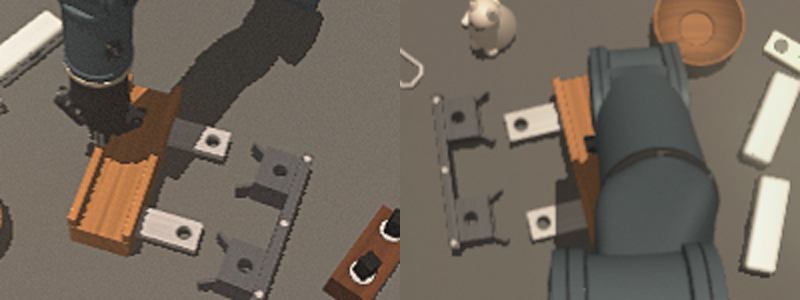

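The stand is still out, with eyes at crop (213,142) and (184,233). The shut fingers are at about (97,145), next to the -y rib. I'll measure where the rib is now.

```bash
python3 -c "
from h import *
d0=np.load('pics/scene0.npy'); p0=cv2.imread('pics/scene0.png'); c=eyes.get_calibration('scene')
a,d,c=grab('scene')
for p in(p0,a): print(blob(p,c,366,181,31,5),blob(p,c,347,226,31,5),blob(p,c,352,226,31,5))
ct=eyes.get_calibration('top'); t,dt,_=grab('top')
print(blob(t,ct,289.9,191.7,31,5),blob(t,ct,301.4,240.7,31,5),blob(t,ct,301.4,240.7,31,5,60))
for dd in(d0,d):
  W=cloud(dd,c); m=(W[...,2]>68)&(W[...,2]<80)&(W[...,0]>400)&(W[...,0]<700)&(W[...,1]>-110)&(W[...,1]<110)
  n,l,st,ce=cv2.connectedComponentsWithStats(m.astype(np.uint8))
  for i in range(1,n):
    if st[i,4]>20: print(st[i,4],rect(np.ascontiguousarray(W[l==i][:,:2])),W[l==i].mean(0).round(1))
"
```

```text
(array([365.9, 180.1]), np.float64(34.75), array([449.7,  97.2,  31. ])) None (array([351.4, 225.9]), np.float64(41.453125), array([605.3, 133.6,  31. ]))
(array([365.9, 180.1]), np.float64(34.21875), array([449.7,  97.2,  31. ])) None (array([351.4, 225.9]), np.float64(41.390625), array([605.3, 133.6,  31. ]))
(array([289.9, 191.7]), np.float64(34.859375), array([605.4, 132.1,  31. ])) (array([301.4, 240.7]), np.float64(39.203125), array([449.7,  95.6,  31. ])) None
341 [560.2 -31.  259.4  12.9  13. ] [567.1 -28.6  74.2]
344 [545.2  45.6 257.9  12.5  13.3] [550.8  47.4  74.4]
350 [544.3  45.5 258.3  12.4  13.2] [552.1  47.6  74.4]
177 [624.2 -15.6 131.1  12.1  13.1] [628.6 -14.1  74.2]
```

```bash
python3 -c "
from h import *
a,d,c=grab('scene'); W=cloud(d,c)
cv2.imwrite('pics/c3.png',cv2.resize(a[130:230,270:370],(700,600)[:1]*1+(600,) if 0 else (600,600),interpolation=cv2.INTER_CUBIC))
m=(abs(W[...,0]-561)<25)&(W[...,1]>-75)&(W[...,1]<10)&(W[...,2]>52)&(W[...,2]<110)
v,u=np.where(m)
for q in sorted(zip(W[m][:,2].round(),u,v,W[m][:,0].round(),W[m][:,1].round()))[::8]: print(*q)
"
```

```text
52.0 310 192 583.0 -18.0
52.0 318 188 559.0 -5.0
53.0 313 188 567.0 -17.0
53.0 320 185 547.0 -5.0
54.0 324 184 539.0 4.0
59.0 311 186 567.0 -24.0
69.0 311 184 567.0 -24.0
73.0 308 184 573.0 -30.0
75.0 307 187 584.0 -26.0
78.0 308 186 581.0 -25.0
88.0 313 181 565.0 -18.0
93.0 312 180 566.0 -20.0
98.0 311 179 567.0 -23.0
102.0 310 179 571.0 -24.0
107.0 314 176 559.0 -18.0
```

View pics/c3.png

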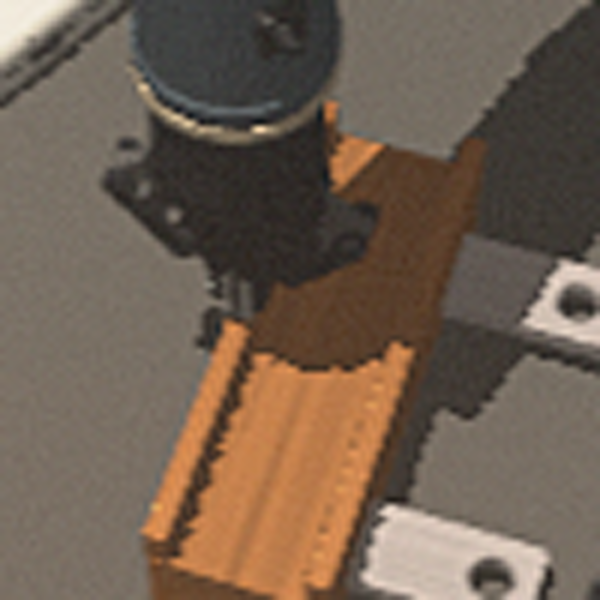

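The zoom shows a finger on the outer side of the rib at (210,325), so the fingers seem to straddle it, although the reading says shut. I'll read the state again and the depth at that finger.

```bash
python3 -m inch '[{"slide":[0,0,0],"rotation":[0,0,0],"hand":0.0},{"slide":[0,0,0],"rotation":[0,0,0],"hand":0.0}]' 80; python3 -c "
from h import *
a,d,c=grab('scene'); W=cloud(d,c)
for v in range(176,190,2): print(v,[tuple(W[v,u].round().astype(int)) for u in range(302,314,2)])
report()"
```

```text
time: 3.9
ee_pos: [560.9, -30.6, 54.3]
orientation: [-3.12, -0.365, 0.0]
force: [-0.3, -1.1, -0.1]
opening: -0.4
grip_force: 0.0
176 [(np.int64(520), np.int64(-87), np.int64(-4)), (np.int64(571), np.int64(-44), np.int64(102)), (np.int64(572), np.int64(-36), np.int64(110)), (np.int64(573), np.int64(-29), np.int64(117)), (np.int64(573), np.int64(-22), np.int64(122)), (np.int64(570), np.int64(-18), np.int64(122))]
178 [(np.int64(529), np.int64(-81), np.int64(2)), (np.int64(523), np.int64(-78), np.int64(-3)), (np.int64(575), np.int64(-35), np.int64(104)), (np.int64(573), np.int64(-29), np.int64(107)), (np.int64(573), np.int64(-22), np.int64(112)), (np.int64(567), np.int64(-20), np.int64(106))]
180 [(np.int64(534), np.int64(-78), np.int64(0)), (np.int64(531), np.int64(-73), np.int64(0)), (np.int64(574), np.int64(-36), np.int64(91)), (np.int64(573), np.int64(-30), np.int64(94)), (np.int64(570), np.int64(-24), np.int64(96)), (np.int64(567), np.int64(-20), np.int64(96))]
182 [(np.int64(541), np.int64(-73), np.int64(2)), (np.int64(538), np.int64(-68), np.int64(2)), (np.int64(535), np.int64(-6
[... 388 characters left out ...]
, (np.int64(560), np.int64(-25), np.int64(58))]
186 [(np.int64(553), np.int64(-66), np.int64(1)), (np.int64(548), np.int64(-62), np.int64(-2)), (np.int64(582), np.int64(-31), np.int64(73)), (np.int64(579), np.int64(-26), np.int64(74)), (np.int64(577), np.int64(-21), np.int64(75)), (np.int64(560), np.int64(-25), np.int64(48))]
188 [(np.int64(558), np.int64(-63), np.int64(-1)), (np.int64(556), np.int64(-56), np.int64(2)), (np.int64(587), np.int64(-28), np.int64(72)), (np.int64(586), np.int64(-22), np.int64(76)), (np.int64(575), np.int64(-22), np.int64(61)), (np.int64(566), np.int64(-21), np.int64(49))]
t 3.95 tcp [560.9 -30.6  54.3] yaw x 13.3 y -76.7 tilt 0.0 F [0.4 0.3 0.2] open 0.1 grip 0.0
```

```bash
python3 -m inch '[{"slide":[0,0,-0.04],"rotation":[0,0,0],"hand":0.0},{"slide":[0,0,-0.04],"rotation":[0,0,0],"hand":0.0},{"slide":[0,0.03,0],"rotation":[0,0,0],"hand":0.0},{"slide":[0,0.03,0],"rotation":[0,0,0],"hand":0.0},{"slide":[0,0,0],"rotation":[0,0,0],"hand":0.0},{"slide":[0,0,0],"rotation":[0,0,0],"hand":0.0}]'; python3 -c "
from h import *
a,d,c=grab('scene'); W=cloud(d,c); s,M=report(); e=s['ee_pos']
m=(np.hypot(W[...,0]-e[0],W[...,1]-e[1])<35)&(W[...,2]>85)&(W[...,2]<260)
P=W[m]
for z in range(88,220,6):
  q=P[abs(P[:,2]-z)<3]
  if len(q): print(z,len(q),'x',q[:,0].min().round(),q[:,0].max().round(),'y',q[:,1].min().round(),q[:,1].max().round())
"
```

```text
time: 4.7
ee_pos: [574.5, -88.4, 134.1]
orientation: [-3.12, -0.365, 0.001]
force: [0.1, 0.7, 0.3]
opening: 0.1
grip_force: 0.0
t 4.75 tcp [574.5 -87.9 134.1] yaw x 13.4 y -76.6 tilt 0.0 F [ 0.  -0.1  0.8] open -0.1 grip 0.0
154 1 x 575.0 575.0 y -81.0 -81.0
160 1 x 584.0 584.0 y -85.0 -85.0
166 8 x 578.0 587.0 y -89.0 -75.0
172 14 x 568.0 586.0 y -97.0 -72.0
178 14 x 570.0 586.0 y -97.0 -72.0
184 15 x 569.0 585.0 y -96.0 -72.0
190 14 x 575.0 588.0 y -96.0 -72.0
196 9 x 577.0 586.0 y -90.0 -74.0
202 15 x 577.0 592.0 y -113.0 -71.0
208 33 x 562.0 593.0 y -117.0 -54.0
214 58 x 558.0 594.0 y -121.0 -56.0
```

```bash
python3 -c "
from h import *
out=[]
s,M=tool();e=s['ee_pos']
for n in('scene','top'):
  a,d,c=grab(n); T=c['camera_from_world']
  X=T[:3,:3]@e+T[:3,3]; q=X[:2]/X[2]; q=q*(1+c['k1']*(q@q)); K=c['camera_matrix']; uv=q*K[0,0]+K[:2,2]; print(n,uv)
  u,v=uv.round().astype(int); k=8; r=25
  g=cv2.resize(a[v-r-10:v+r-10,u-r:u+r],None,fx=k,fy=k,interpolation=cv2.INTER_CUBIC)
  g=cv2.convertScaleAbs(g,alpha=1.8,beta=20); o=((uv-[u-r,v-r-10]+.5)*k).astype(int); cv2.drawMarker(g,tuple(map(int,o)),(0,0,255),0,16,1); out.append(g)
cv2.imwrite('pics/c4.png',np.hstack(out))
"
```

```text
scene [289.52336378 163.63370242]
top [362.06029865 194.58043664]
```

View pics/c4.png

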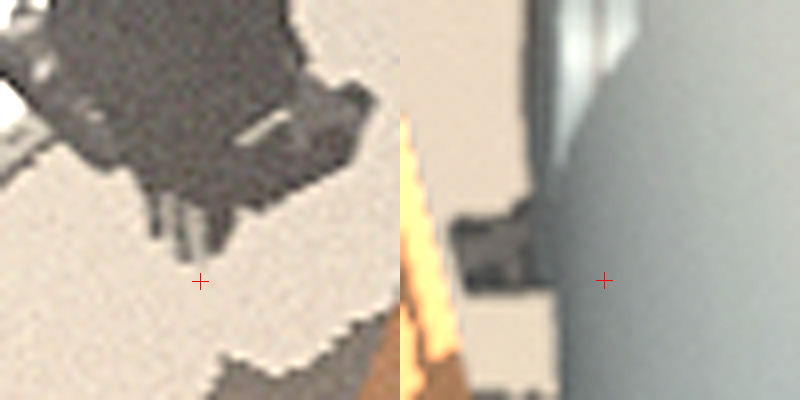

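The crop shows the real finger tips at (185,262), about 15 mm above the reported TCP marker at (200,281). So the fingers skimmed over the rib top. I'll retry the grasp lower, in small steps, watching the force.

```bash
python3 -m inch '[{"slide":[0,-0.03,0],"rotation":[0,0,0],"hand":0.05},{"slide":[0,-0.0295,0],"rotation":[0,0,0],"hand":0.05},{"slide":[0,0,0],"rotation":[0,0,0],"hand":0.05},{"slide":[0,0,0.03],"rotation":[0,0,0],"hand":0.05},{"slide":[0,0,0.03],"rotation":[0,0,0],"hand":0.05},{"slide":[0,0,0.015],"rotation":[0,0,0],"hand":0.05},{"slide":[0,0,0.005],"rotation":[0,0,0],"hand":0.05},{"slide":[0,0,0.003],"rotation":[0,0,0],"hand":0.05},{"slide":[0,0,0],"rotation":[0,0,0],"hand":0.05}]'
python3 -m inch '[{"slide":[0,0,0.003],"rotation":[0,0,0],"hand":0.05},{"slide":[0,0,0],"rotation":[0,0,0],"hand":0.0},{"slide":[0,0,0],"rotation":[0,0,0],"hand":0.0},{"slide":[0,0,0],"rotation":[0,0,0],"hand":0.0},{"slide":[0,0,0],"rotation":[0,0,0],"hand":0.0},{"slide":[0,0,0],"rotation":[0,0,0],"hand":0.0}]'
```

```text
time: 5.98
ee_pos: [561.4, -31.2, 51.9]
orientation: [3.12, 0.365, 0.002]
force: [0.1, 0.5, 0.4]
opening: 50.1
grip_force: 0.0
time: 6.72
ee_pos: [560.8, -30.0, 48.6]
orientation: [-3.119, -0.366, 0.0]
force: [-3.0, 4.0, 5.7]
opening: 6.6
grip_force: 78.7
```

```bash
python3 -m inch '[{"slide":[0,0,0],"rotation":[0,0,0],"hand":0.05},{"slide":[0,0,0],"rotation":[0,0,0],"hand":0.05},{"slide":[0,0,0.004],"rotation":[0,0,0],"hand":0.05},{"slide":[0,0,0.004],"rotation":[0,0,0],"hand":0.05},{"slide":[0,0,0],"rotation":[0,0,0],"hand":0.05}]'
python3 -m inch '[{"slide":[0,0,0.003],"rotation":[0,0,0],"hand":0.05},{"slide":[0,0,0],"rotation":[0,0,0],"hand":0.0},{"slide":[0,0,0],"rotation":[0,0,0],"hand":0.0},{"slide":[0,0,0],"rotation":[0,0,0],"hand":0.0},{"slide":[0,0,0],"rotation":[0,0,0],"hand":0.0},{"slide":[0,0,0],"rotation":[0,0,0],"hand":0.0}]'
```

```text
time: 7.35
ee_pos: [560.6, -31.2, 39.8]
orientation: [-3.12, -0.365, 0.001]
force: [-0.5, -0.6, 0.7]
opening: 49.8
grip_force: 0.0
time: 8.1
ee_pos: [560.9, -30.5, 37.6]
orientation: [-3.12, -0.365, -0.0]
force: [-1.1, 2.7, 5.8]
opening: 9.8
grip_force: 79.7
```

```bash
python3 -m inch '[{"slide":[0.003,-0.0025,0],"rotation":[0,0,0],"hand":0.0},{"slide":[0.003,-0.0025,0],"rotation":[0,0,0],"hand":0.0},{"slide":[0.003,-0.0025,0],"rotation":[0,0,0],"hand":0.0},{"slide":[0.003,-0.0025,0],"rotation":[0,0,0],"hand":0.0},{"slide":[0,0,0],"rotation":[0,0,1.25],"hand":0.0},{"slide":[0,0,0],"rotation":[0,0,1.25],"hand":0.0},{"slide":[0,0,0],"rotation":[0,0,1.25],"hand":0.0},{"slide":[0,0,0],"rotation":[0,0,1.25],"hand":0.0},{"slide":[0,0,0],"rotation":[0,0,0],"hand":0.0}]'
cat >> h.py <<'E'
def near(n,P):
    c=eyes.get_calibration(n);T=c['camera_from_world'];X=T[:3,:3]@np.asarray(P,float)+T[:3,3];q=X[:2]/X[2];q=q*(1+c['k1']*(q@q));K=c['camera_matrix'];return q*K[0,0]+K[:2,2]
H1,H0=np.array([614.4,229.7,50]),np.array([457.7,207.,50])
E
python3 -c "
from h import *
report()
for n in('scene','top'):
  p,d,c=grab(n)
  cen=np.array([570.2-39*np.sin(np.radians(8.2)),-18.2+39*np.cos(np.radians(8.2))]);R8=np.array([[.9898,-.1426],[.1426,.9898]])
  for nm,v in(('e1',(80,110)),('e0',(-80,110))):
    g=np.r_[cen+R8@v,31]; print(n,nm,g.round(1),blob(p,c,*near(n,g),31,5))
  for nm,g in(('h1',H1),('h0',H0)): print(n,nm,blob(p,c,*near(n,g),50,5))
"
```

```text
time: 9.22
ee_pos: [570.0, -19.3, 37.6]
orientation: [3.132, 0.229, -0.001]
force: [-2.5, -0.3, 6.5]
opening: 10.1
grip_force: 80.0
t 9.22 tcp [570.  -19.3  37.6] yaw x 8.4 y -81.6 tilt 0.1 F [-2.5 -0.3  6.5] open 10.1 grip 80.0
scene e1 [628.1 140.7  31. ] (array([350.1, 232.7]), np.float64(42.578125), array([625.5, 140.5,  31. ]))
scene e0 [469.8 117.9  31. ] (array([368.4, 187.2]), np.float64(34.71875), array([467.8, 115.2,  31. ]))
scene h1 (array([381.8, 242.2]), np.float64(39.25), array([613.2, 230.4,  50. ]))
scene h0 (array([399.6, 194.9]), np.float64(33.53125), array([455.1, 207.6,  50. ]))
top e1 [628.1 140.7  31. ] (array([287.7, 185.5]), np.float64(34.1875), array([625.6, 139.2,  31. ]))
top e0 [469.8 117.9  31. ] (array([295.6, 235.1]), np.float64(37.515625), array([467.5, 113.6,  31. ]))
top h1 (array([258.5, 188.2]), np.float64(32.21875), array([614.3, 229.6,  50. ]))
top h0 (array([264.8, 238. ]), np.float64(27.578125), array([457.7, 207.1,  50. ]))
```

```bash
python3 -m inch '[{"slide":[0,0,0],"rotation":[0,0,1.0],"hand":0.0},{"slide":[-0.001,-0.009,0],"rotation":[0,0,0],"hand":0.0},{"slide":[-0.001,-0.009,0],"rotation":[0,0,0],"hand":0.0},{"slide":[0,-0.009,0],"rotation":[0,0,0],"hand":0.0},{"slide":[0,-0.009,0],"rotation":[0,0,0],"hand":0.0},{"slide":[0,-0.008,0],"rotation":[0,0,0],"hand":0.0},{"slide":[0,-0.008,0],"rotation":[0,0,0],"hand":0.0},{"slide":[0,0,0],"rotation":[0,0,0],"hand":0.0}]'
python3 -m inch '[{"slide":[0,-0.007,0],"rotation":[0,0,0],"hand":0.0},{"slide":[0,-0.007,0],"rotation":[0,0,0],"hand":0.0},{"slide":[0,-0.007,0],"rotation":[0,0,0],"hand":0.0},{"slide":[0,0,0],"rotation":[0,0,0],"hand":0.0}]'
```

```text
time: 10.32
ee_pos: [562.1, 31.3, 37.6]
orientation: [3.133, 0.2, 0.001]
force: [-0.8, -4.2, 5.0]
opening: 9.5
grip_force: 79.7
time: 10.82
ee_pos: [559.3, 51.9, 37.6]
orientation: [3.133, 0.199, 0.001]
force: [-0.1, -5.4, 6.3]
opening: 9.5
grip_force: 79.8
```

```bash
python3 -m inch '[{"slide":[0,-0.006,0],"rotation":[0,0,0],"hand":0.0},{"slide":[0,-0.005,0],"rotation":[0,0,0],"hand":0.0},{"slide":[0,-0.004,0],"rotation":[0,0,0],"hand":0.0},{"slide":[0,0,0],"rotation":[0,0,0],"hand":0.0}]'
python3 -m inch '[{"slide":[0,-0.003,0],"rotation":[0,0,0],"hand":0.0},{"slide":[0,-0.002,0],"rotation":[0,0,0],"hand":0.0},{"slide":[0,0,0],"rotation":[0,0,0],"hand":0.0}]'
python3 -m inch '[{"slide":[0,-0.002,0],"rotation":[0,0,0],"hand":0.0},{"slide":[0,0,0],"rotation":[0,0,0],"hand":0.0}]'
```

```text
time: 11.32
ee_pos: [557.5, 66.0, 37.6]
orientation: [3.133, 0.198, 0.001]
force: [0.4, -7.3, 6.5]
opening: 9.6
grip_force: 79.9
time: 11.7
ee_pos: [556.8, 70.5, 37.6]
orientation: [3.132, 0.198, 0.001]
force: [-0.1, -8.8, 5.8]
opening: 9.6
grip_force: 79.9
time: 11.95
ee_pos: [557.4, 71.4, 37.6]
orientation: [3.131, 0.197, 0.002]
force: [2.5, -12.0, 4.1]
opening: 9.1
grip_force: 79.7
```

```bash
python3 -m inch '[{"slide":[0,-0.0015,0],"rotation":[0,0,0],"hand":0.0},{"slide":[0,0,0],"rotation":[0,0,0],"hand":0.0}]'
python3 -c "
from h import *
cen=np.array([535.1,218.7])-110*np.array([-.1425,.99]);
for n in('scene','top'):
  p,d,c=grab(n); W=cloud(d,c)
  m=(W[...,2]>68)&(W[...,2]<79)&(W[...,0]>400)&(W[...,0]<700)&(W[...,1]>40)&(W[...,1]<180)
  k,l,st,ce=cv2.connectedComponentsWithStats(m.astype(np.uint8))
  for i in range(1,k):
    if st[i,4]>20: print(n,st[i,4],rect(np.ascontiguousarray(W[l==i][:,:2])))
print(cen, cen+39*np.array([-.1425,.99]))
"
```

```text
time: 12.2
ee_pos: [558.0, 72.0, 37.6]
orientation: [3.131, 0.196, 0.005]
force: [4.7, -14.2, 0.8]
opening: 9.8
grip_force: 79.5
scene 372 [548.8 148.7 257.6  12.3   8.1]
scene 221 [613.5  74.6 149.3  34.2   2.2]
[550.775 109.8  ] [545.2175 148.41  ]
```

```bash
python3 -m inch '[{"slide":[0,0.001,0],"rotation":[0,0,0],"hand":0.0},{"slide":[0,0,0],"rotation":[0,0,0],"hand":0.05},{"slide":[0,0,0],"rotation":[0,0,0],"hand":0.05},{"slide":[0,0,-0.05],"rotation":[0,0,0],"hand":0.05},{"slide":[0,0,-0.06],"rotation":[0,0,0],"hand":0.05},{"slide":[0,0,-0.06],"rotation":[0,0,0],"hand":0.05},{"slide":[0.02,-0.055,0],"rotation":[0,0,0],"hand":0.05},{"slide":[0.02,-0.055,0],"rotation":[0,0,0],"hand":0.05},{"slide":[0,-0.055,0],"rotation":[0,0,0],"hand":0.05},{"slide":[0,-0.055,0],"rotation":[0,0,0],"hand":0.05}]'
python3 -c "
from h import *
report()
g=[]
for n in('scene','top'):
  p,d,c=grab(n); W=cloud(d,c)
  m=(W[...,2]>68)&(W[...,2]<79)&(W[...,0]>400)&(W[...,0]<700)&(W[...,1]>40)&(W[...,1]<180)
  k,l,st,ce=cv2.connectedComponentsWithStats(m.astype(np.uint8))
  for i in range(1,k):
    if st[i,4]>20: print(n,st[i,4],rect(np.ascontiguousarray(W[l==i][:,:2])))
  u,v=near(n,[540,160,40]).astype(int); g.append(cv2.resize(p[v-40:v+40,u-40:u+40],(400,400),interpolation=cv2.INTER_CUBIC))
cv2.imwrite('pics/c5.png',np.hstack(g))
"
```

```text
time: 13.55
ee_pos: [567.1, 301.4, 207.0]
orientation: [-3.135, -0.202, 0.001]
force: [1.1, 1.0, 0.0]
opening: 49.8
grip_force: 0.0
t 13.55 tcp [567.1 301.4 207. ] yaw x 7.4 y -82.6 tilt 0.0 F [1.1 1.  0. ] open 49.8 grip 0.0
scene 359 [559.5  71.3 259.1  12.2   8. ]
scene 369 [547.6 148.3 260.3  12.2   8. ]
top 319 [558.1  69.7 257.9  11.9   8. ]
top 330 [546.6 147.  256.6  12.5   8.1]
```

View pics/c5.png

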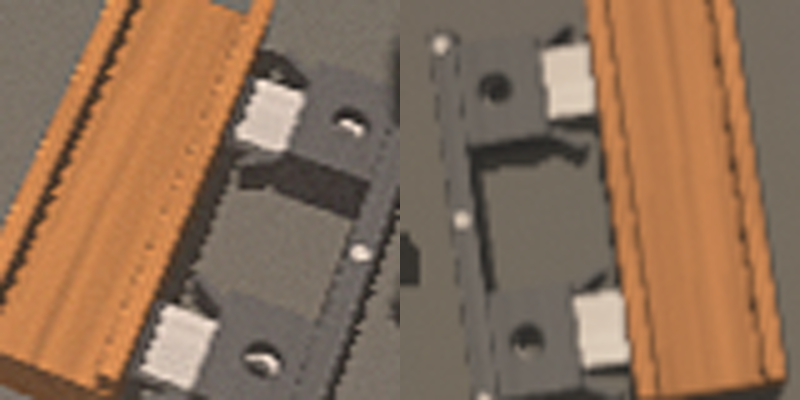

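The tongues are inside the brackets, with the plinth close to the flares. In the scene half the holes at (350,125) and (262,358) show the steel of the tongues below. Next I'll measure the pins in the holder.

```bash
python3 -c "
from h import *
for n in('scene','top'):
  p=cv2.imread(f'pics/{n}0.png'); c=eyes.get_calibration(n); W=cloud(np.load(f'pics/{n}0.npy'),c)
  for X in((543,369),(463,378)):
    m=(np.hypot(W[...,0]-X[0],W[...,1]-X[1])<25)
    P=W[m&(W[...,2]>88)]; t=P[P[:,2]>92.5]
    print(n,'top',len(t),t.mean(0).round(1),rect(np.ascontiguousarray(t[:,:2])),end=' ')
    k=(p.max(2)>170)&(np.hypot(W[...,0]-X[0],W[...,1]-X[1])<30)&(W[...,2]>45)
    print('collar',k.sum(),rect(np.ascontiguousarray(W[k][:,:2])) if k.sum()>5 else '')
togo(543,368.5,120,98)
"
python3 - <<'E'
import cv2,sys
sys.path.insert(0,'.')
import numpy as np
p=cv2.imread('pics/top0.png')[195:250,195:235]; q=cv2.imread('pics/scene0.png')[205:260,425:475]
cv2.imwrite('pics/c6.png',cv2.convertScaleAbs(np.hstack([cv2.resize(p,(400,550),interpolation=cv2.INTER_CUBIC),cv2.resize(q,(400,440),interpolation=cv2.INTER_CUBIC)[:550] if 0 else cv2.resize(q,(400,550),interpolation=cv2.INTER_CUBIC)]),alpha=2.5))
E
```

```text
scene top 65 [543.5 370.7  95.8] [542.8 370.6  22.5  20.9 -22.3] collar 27 [548.6 369.1  31.3  21.9  78.7]
scene top 58 [463.4 381.8  95.1] [462.6 381.4  22.4  21.8   1.8] collar 24 [468.3 379.2  30.9  21.   64.2]
top top 47 [542.9 367.7  96.7] [543.2 369.2  21.7  21.5  63.9] collar 8 [543.8 357.   21.9   7.3   1.4]
top top 49 [462.8 379.   95.6] [462.7 378.9  21.9  21.2  88.4] collar 6 [464.8 366.6  13.3   2.7  11.9]
t 13.65 tcp [564.3 308.3 206.5] yaw x 7.9 y -82.1 tilt 0.3 F [ 0.1  0.2 -0.4] open 50.3 grip 0.0
slide [-0.0126 -0.0621  0.0869]
tool-z turn -0.1
```

View pics/c6.png

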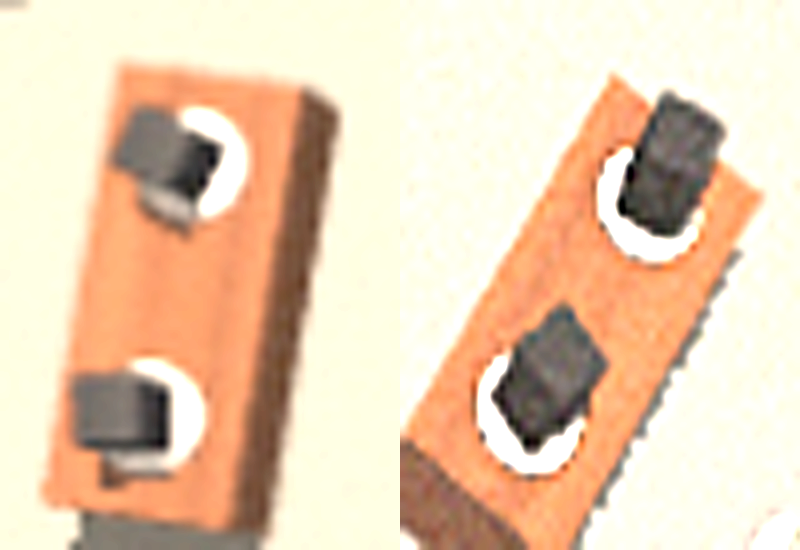

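The left half (top view) shows the upper pin's grip turned by about -24° and the lower one nearly straight. The white parts are their steel collars. I'm going for the upper pin at (543,370).

```bash
python3 -m inch '[{"slide":[-0.006,-0.032,0],"rotation":[0,0,0],"hand":0.05},{"slide":[-0.0065,-0.032,0],"rotation":[0,0,0],"hand":0.05},{"slide":[0,0,0],"rotation":[0,0,10.6],"hand":0.05},{"slide":[0,0,0],"rotation":[0,0,10.6],"hand":0.05},{"slide":[0,0,0],"rotation":[0,0,10.6],"hand":0.05},{"slide":[0,0,0.04],"rotation":[0,0,0],"hand":0.05},{"slide":[0,0,0.04],"rotation":[0,0,0],"hand":0.05},{"slide":[0,0,0],"rotation":[0,0,0],"hand":0.05},{"slide":[0,0,0],"rotation":[0,0,0],"hand":0.05}]'; python3 -c "
from h import *
togo(543,369.9,40,66)"
```

```text
time: 14.78
ee_pos: [547.8, 361.5, 128.7]
orientation: [-3.069, 0.665, -0.001]
force: [0.4, 0.1, -0.1]
opening: 50.2
grip_force: 0.0
t 14.78 tcp [547.8 361.5 128.7] yaw x -24.5 y -114.5 tilt 0.1 F [ 0.4  0.1 -0.1] open 50.2 grip 0.0
slide [-0.0079 -0.0056  0.0887]
tool-z turn -0.5
```

```bash
python3 -m inch '[{"slide":[-0.008,-0.0056,0],"rotation":[0,0,0],"hand":0.05},{"slide":[0,0,0],"rotation":[0,0,0],"hand":0.05},{"slide":[0,0,0.03],"rotation":[0,0,0],"hand":0.05},{"slide":[0,0,0.03],"rotation":[0,0,0],"hand":0.05},{"slide":[0,0,0.02],"rotation":[0,0,0],"hand":0.05},{"slide":[0,0,0.007],"rotation":[0,0,0],"hand":0.05},{"slide":[0,0,0],"rotation":[0,0,0],"hand":0.05}]'; python3 -c "
from h import *
togo(543,369.9,40,66)"
```

```text
time: 15.65
ee_pos: [542.4, 369.6, 40.7]
orientation: [-3.07, 0.666, -0.0]
force: [-0.3, 0.5, 0.3]
opening: 50.3
grip_force: 0.0
t 15.65 tcp [542.4 369.6  40.7] yaw x -24.5 y -114.5 tilt 0.0 F [-0.3  0.5  0.3] open 50.3 grip 0.0
slide [ 0.0004 -0.0005  0.0007]
tool-z turn -0.5
```

```bash
python3 -m inch '[{"slide":[0,0,0],"rotation":[0,0,0],"hand":0.0},{"slide":[0,0,0],"rotation":[0,0,0],"hand":0.0},{"slide":[0,0,0],"rotation":[0,0,0],"hand":0.0},{"slide":[0,0,0],"rotation":[0,0,0],"hand":0.0}]' 50
```

```text
time: 16.15
ee_pos: [542.9, 369.8, 41.5]
orientation: [-3.069, 0.666, -0.002]
force: [-0.5, -0.8, 6.6]
opening: 21.0
grip_force: 49.7
```

```bash
python3 -m inch '[{"slide":[0,0,-0.02],"rotation":[0,0,0],"hand":0.0},{"slide":[0,0,-0.03],"rotation":[0,0,0],"hand":0.0},{"slide":[0,0,-0.03],"rotation":[0,0,0],"hand":0.0},{"slide":[0,0,-0.02],"rotation":[0,0,0],"hand":0.0},{"slide":[0,0,0],"rotation":[0,0,0],"hand":0.0}]'; python3 -c "
from h import *
togo(613.8,230,141,66)"
```

```text
time: 16.77
ee_pos: [543.1, 369.9, 141.9]
orientation: [-3.068, 0.665, -0.003]
force: [0.6, -0.3, -1.2]
opening: 21.4
grip_force: 49.1
t 16.77 tcp [543.1 369.9 141.9] yaw x -24.5 y -114.5 tilt 0.2 F [ 0.6 -0.3 -1.2] open 21.4 grip 49.1
slide [0.1223 0.0981 0.0008]
tool-z turn -0.5
```

```bash
python3 -m inch '[{"slide":[0.025,0.02,0],"rotation":[0,0,0],"hand":0.0},{"slide":[0.035,0.028,0],"rotation":[0,0,0],"hand":0.0},{"slide":[0.035,0.028,0],"rotation":[0,0,0],"hand":0.0},{"slide":[0.027,0.022,0],"rotation":[0,0,0],"hand":0.0},{"slide":[0,0,0.02],"rotation":[0,0,0],"hand":0.0},{"slide":[0,0,0],"rotation":[0,0,0],"hand":0.0},{"slide":[0,0,0],"rotation":[0,0,0],"hand":0.0}]'; python3 -c "
from h import *
togo(613.8,230,100,66)
p,d,c=grab('scene'); W=cloud(d,c)
X=arm.sense()['ee_pos']
m=(np.hypot(W[...,0]-X[0],W[...,1]-X[1])<22)&(W[...,2]>60)&(W[...,2]<125)
P=W[m]
for z in range(62,125,6):
  q=P[abs(P[:,2]-z)<3]
  if len(q): print(z,len(q),'x',q[:,0].min().round(),q[:,0].max().round(),'y',q[:,1].min().round(),q[:,1].max().round())
u,v=near('scene',[613.8,230,75]).astype(int)
cv2.imwrite('pics/c7.png',cv2.resize(p[v-35:v+35,u-35:u+35],(560,560),interpolation=cv2.INTER_CUBIC))
"
```

```text
time: 17.65
ee_pos: [612.3, 230.4, 120.0]
orientation: [3.071, -0.664, -0.001]
force: [0.9, 0.6, -1.8]
opening: 21.1
grip_force: 49.1
t 17.65 tcp [612.3 230.4 120. ] yaw x -24.4 y -114.4 tilt 0.0 F [ 0.9  0.6 -1.8] open 21.1 grip 49.1
slide [ 0.0016 -0.0002  0.02  ]
tool-z turn -0.4
86 1 x 617.0 617.0 y 230.0 230.0
92 4 x 613.0 619.0 y 229.0 238.0
98 6 x 616.0 621.0 y 225.0 236.0
104 5 x 616.0 621.0 y 224.0 238.0
110 2 x 620.0 620.0 y 228.0 233.0
```

View pics/c7.png

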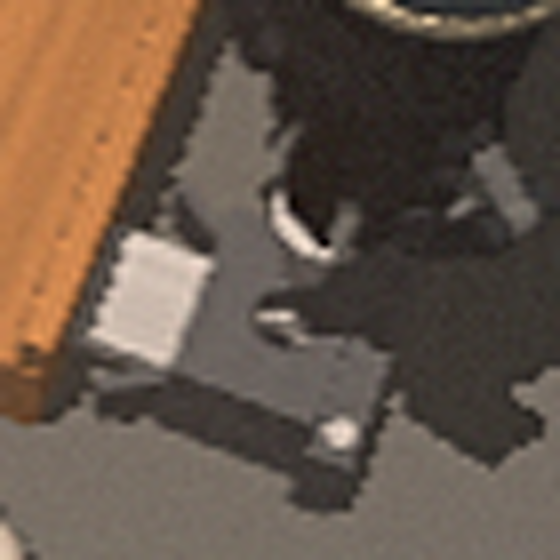

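The pin hangs upright with its collar at (310,230), above the hole at (285,320). I'm lowering it with force checks.

```bash
python3 -m inch '[{"slide":[0.0016,0,0.015],"rotation":[0,0,0],"hand":0.0},{"slide":[0,0,0.012],"rotation":[0,0,0],"hand":0.0},{"slide":[0,0,0],"rotation":[0,0,0],"hand":0.0}]'
python3 -m inch '[{"slide":[0,0,0.005],"rotation":[0,0,0],"hand":0.0},{"slide":[0,0,0.005],"rotation":[0,0,0],"hand":0.0},{"slide":[0,0,0.005],"rotation":[0,0,0],"hand":0.0},{"slide":[0,0,0],"rotation":[0,0,0],"hand":0.0}]'
python3 -m inch '[{"slide":[0,0,0.005],"rotation":[0,0,0],"hand":0.0},{"slide":[0,0,0.005],"rotation":[0,0,0],"hand":0.0},{"slide":[0,0,0],"rotation":[0,0,0],"hand":0.0}]'
```

```text
time: 18.08
ee_pos: [613.2, 228.8, 91.7]
orientation: [3.069, -0.665, -0.003]
force: [-0.5, -0.1, -1.0]
opening: 21.5
grip_force: 49.1
time: 18.58
ee_pos: [613.9, 228.9, 77.9]
orientation: [3.07, -0.666, -0.001]
force: [-0.3, -0.5, -1.6]
opening: 21.3
grip_force: 49.1
time: 18.95
ee_pos: [613.8, 228.9, 67.7]
orientation: [3.07, -0.666, -0.001]
force: [-0.2, 0.3, -1.1]
opening: 21.5
grip_force: 49.1
```

```bash
python3 -m inch '[{"slide":[0,0,0.005],"rotation":[0,0,0],"hand":0.0},{"slide":[0,0,0.005],"rotation":[0,0,0],"hand":0.0},{"slide":[0,0,0],"rotation":[0,0,0],"hand":0.0}]'
python3 -m inch '[{"slide":[0,0,0.005],"rotation":[0,0,0],"hand":0.0},{"slide":[0,0,0.005],"rotation":[0,0,0],"hand":0.0},{"slide":[0,0,0],"rotation":[0,0,0],"hand":0.0}]'
python3 -m inch '[{"slide":[0,0,0.004],"rotation":[0,0,0],"hand":0.0},{"slide":[0,0,0],"rotation":[0,0,0],"hand":0.0}]'
```

```text
time: 19.32
ee_pos: [614.0, 229.0, 57.8]
orientation: [3.07, -0.666, -0.001]
force: [-0.2, 0.7, -0.4]
opening: 21.0
grip_force: 49.1
time: 19.7
ee_pos: [614.0, 229.0, 47.8]
orientation: [3.07, -0.666, -0.001]
force: [-0.2, -0.3, -0.6]
opening: 21.5
grip_force: 49.1
time: 19.95
ee_pos: [614.0, 229.0, 44.0]
orientation: [3.07, -0.666, -0.001]
force: [0.5, 0.6, -0.8]
opening: 21.2
grip_force: 49.1
```

Next I'll lower the last 2 mm, release, rise, and head to the second pin.

```bash
python3 -m inch '[{"slide":[0,0,0.002],"rotation":[0,0,0],"hand":0.0},{"slide":[0,0,0],"rotation":[0,0,0],"hand":0.05},{"slide":[0,0,0],"rotation":[0,0,0],"hand":0.05},{"slide":[0,0,0],"rotation":[0,0,0],"hand":0.05},{"slide":[0,0,-0.04],"rotation":[0,0,0],"hand":0.05},{"slide":[0,0,-0.06],"rotation":[0,0,0],"hand":0.05},{"slide":[0,0,0],"rotation":[0,0,-8],"hand":0.05},{"slide":[0,0,0],"rotation":[0,0,-8],"hand":0.05},{"slide":[0,0,0],"rotation":[0,0,-8.5],"hand":0.05},{"slide":[0,0,0],"rotation":[0,0,0],"hand":0.05}]'; python3 -c "
from h import *
togo(462.7,380.3,140,91)"
```

```text
time: 21.2
ee_pos: [614.3, 228.8, 142.5]
orientation: [-3.141, 0.001, -0.0]
force: [-0.4, 0.9, 0.4]
opening: 50.0
grip_force: 0.0
t 21.2 tcp [614.3 228.8 142.5] yaw x -0.0 y -90.0 tilt 0.0 F [-0.4  0.9  0.4] open 50.0 grip 0.0
slide [-0.1516 -0.1514  0.0025]
tool-z turn -1.0
```

```bash
python3 -m inch '[{"slide":[-0.0379,-0.0379,0],"rotation":[0,0,0],"hand":0.05},{"slide":[-0.0379,-0.0379,0],"rotation":[0,0,0],"hand":0.05},{"slide":[-0.0379,-0.0379,0],"rotation":[0,0,0],"hand":0.05},{"slide":[-0.0379,-0.0379,0],"rotation":[0,0,0],"hand":0.05},{"slide":[0,0,0],"rotation":[0,0,0],"hand":0.05},{"slide":[0,0,0],"rotation":[0,0,0],"hand":0.05}]'; python3 -c "
from h import *
p,d,c=grab('scene'); W=cloud(d,c)
for nm,X in(('seated',(613.8,230)),('pin2',(462.7,380.3))):
  P=W[(np.hypot(W[...,0]-X[0],W[...,1]-X[1])<25)&(W[...,2]>60)&(W[...,2]<101)]
  if len(P): z=np.percentile(P[:,2],90); t=P[P[:,2]>z-5]; print(nm,z.round(1),len(t),t.mean(0).round(1),rect(np.ascontiguousarray(t[:,:2])))
togo(462.7,380.3,40,90)"
```

```text
time: 21.95
ee_pos: [462.7, 380.4, 142.4]
orientation: [3.141, -0.002, 0.001]
force: [1.2, 0.3, 0.3]
opening: 50.4
grip_force: 0.0
seated 97.1 66 [615.  229.5  95.4] [614.7 229.3  21.9  21.6  64.4]
pin2 96.4 63 [463.7 382.1  95.2] [463.6 381.8  23.3  21.9   3.8]
t 22.0 tcp [463.3 379.7 142.3] yaw x -0.1 y -90.1 tilt 0.0 F [ 0.1 -0.8 -0.1] open 50.0 grip 0.0
slide [-0.0007 -0.0007  0.1023]
tool-z turn -0.1
```

Pin 1 is seated with its top at 96 mm. Now I'll grasp pin 2.

```bash
python3 -m inch '[{"slide":[0,0,0.04],"rotation":[0,0,0],"hand":0.05},{"slide":[0,0,0.035],"rotation":[0,0,0],"hand":0.05},{"slide":[0,0,0.02],"rotation":[0,0,0],"hand":0.05},{"slide":[0,0,0.006],"rotation":[0,0,0],"hand":0.05},{"slide":[0,0,0],"rotation":[0,0,0],"hand":0.05},{"slide":[0,0,0],"rotation":[0,0,0],"hand":0.0},{"slide":[0,0,0],"rotation":[0,0,0],"hand":0.0},{"slide":[0,0,0],"rotation":[0,0,0],"hand":0.0},{"slide":[0,0,0],"rotation":[0,0,0],"hand":0.0}]' 50; python3 -c "
from h import *
report()"
python3 -m inch '[{"slide":[0,0,-0.02],"rotation":[0,0,0],"hand":0.0},{"slide":[0,0,-0.03],"rotation":[0,0,0],"hand":0.0},{"slide":[0,0,-0.03],"rotation":[0,0,0],"hand":0.0},{"slide":[0,0,-0.01],"rotation":[0,0,0],"hand":0.0},{"slide":[0,0,0],"rotation":[0,0,0],"hand":0.0}]'; python3 -c "
from h import *
togo(456.4,207.4,120,90)"
```

```text
time: 23.12
ee_pos: [463.2, 380.8, 42.4]
orientation: [-3.141, -0.0, -0.002]
force: [-0.3, -2.0, 7.8]
opening: 21.1
grip_force: 49.2
t 23.12 tcp [463.2 380.8  42.4] yaw x 0.0 y -90.0 tilt 0.1 F [-0.3 -2.   7.8] open 21.1 grip 49.2
time: 23.75
ee_pos: [462.5, 380.7, 131.4]
orientation: [-3.141, -0.001, -0.001]
force: [-0.3, -0.0, -2.6]
opening: 21.1
grip_force: 48.9
t 23.75 tcp [462.5 380.7 131.4] yaw x 0.0 y -90.0 tilt 0.0 F [-0.3 -0.  -2.6] open 21.1 grip 48.9
slide [-0.0062  0.1733  0.0113]
tool-z turn 0.0
```

```bash
python3 -m inch '[{"slide":[-0.002,0.035,0],"rotation":[0,0,0],"hand":0.0},{"slide":[-0.002,0.046,0],"rotation":[0,0,0],"hand":0.0},{"slide":[-0.002,0.046,0],"rotation":[0,0,0],"hand":0.0},{"slide":[-0.0005,0.0467,0],"rotation":[0,0,0],"hand":0.0},{"slide":[0,0,0.02],"rotation":[0,0,0],"hand":0.0},{"slide":[0,0,0],"rotation":[0,0,0],"hand":0.0},{"slide":[0,0,0],"rotation":[0,0,0],"hand":0.0}]'; python3 -c "
from h import *
togo(456,207,92,90)"
```

```text
time: 24.62
ee_pos: [455.8, 207.4, 111.0]
orientation: [3.141, 0.002, -0.001]
force: [-0.3, 0.0, -1.3]
opening: 21.3
grip_force: 49.0
t 24.62 tcp [455.8 207.4 111. ] yaw x 0.1 y -89.9 tilt 0.1 F [-0.3  0.  -1.3] open 21.3 grip 49.0
slide [0.0002 0.0004 0.019 ]
tool-z turn 0.1
```

```bash
python3 -m inch '[{"slide":[0,0,0.012],"rotation":[0,0,0],"hand":0.0},{"slide":[0,0,0.008],"rotation":[0,0,0],"hand":0.0},{"slide":[0,0,0.005],"rotation":[0,0,0],"hand":0.0},{"slide":[0,0,0.005],"rotation":[0,0,0],"hand":0.0},{"slide":[0,0,0],"rotation":[0,0,0],"hand":0.0}]'
python3 -m inch '[{"slide":[0,0,0.005],"rotation":[0,0,0],"hand":0.0},{"slide":[0,0,0.005],"rotation":[0,0,0],"hand":0.0},{"slide":[0,0,0.005],"rotation":[0,0,0],"hand":0.0},{"slide":[0,0,0],"rotation":[0,0,0],"hand":0.0}]'
python3 -m inch '[{"slide":[0,0,0.005],"rotation":[0,0,0],"hand":0.0},{"slide":[0,0,0.005],"rotation":[0,0,0],"hand":0.0},{"slide":[0,0,0],"rotation":[0,0,0],"hand":0.0}]'
```

```text
time: 25.25
ee_pos: [455.9, 206.7, 81.0]
orientation: [3.141, 0.001, -0.001]
force: [0.0, -1.1, -0.7]
opening: 21.0
grip_force: 49.1
time: 25.75
ee_pos: [455.8, 206.7, 65.9]
orientation: [3.141, 0.001, -0.001]
force: [-1.0, 0.5, -0.5]
opening: 21.3
grip_force: 49.1
time: 26.12
ee_pos: [455.8, 206.7, 55.9]
orientation: [3.141, 0.001, -0.001]
force: [-1.2, -1.1, -1.0]
opening: 21.2
grip_force: 49.1
```

```bash
python3 -m inch '[{"slide":[0,0,0.005],"rotation":[0,0,0],"hand":0.0},{"slide":[0,0,0.005],"rotation":[0,0,0],"hand":0.0},{"slide":[0,0,0.002],"rotation":[0,0,0],"hand":0.0},{"slide":[0,0,0],"rotation":[0,0,0],"hand":0.0}]'
python3 -m inch '[{"slide":[0,0,0.001],"rotation":[0,0,0],"hand":0.0},{"slide":[0,0,0],"rotation":[0,0,0],"hand":0.05},{"slide":[0,0,0],"rotation":[0,0,0],"hand":0.05},{"slide":[0,0,0],"rotation":[0,0,0],"hand":0.05},{"slide":[0,0,-0.04],"rotation":[0,0,0],"hand":0.085},{"slide":[0,0,-0.06],"rotation":[0,0,0],"hand":0.085},{"slide":[0,0,-0.04],"rotation":[0,0,0],"hand":0.085},{"slide":[0,0.055,0],"rotation":[0,0,0],"hand":0.085},{"slide":[0,0.055,0],"rotation":[0,0,0],"hand":0.085},{"slide":[0,0,0],"rotation":[0,0,0],"hand":0.085}]'; python3 -c "
from h import *
report()
for n in('scene','top'):
  p,d,c=grab(n); W=cloud(d,c)
  for nm,X in(('seated1',(614,230)),('seated0',(456,207))):
    P=W[(np.hypot(W[...,0]-X[0],W[...,1]-X[1])<25)&(W[...,2]>60)&(W[...,2]<105)]
    if len(P): z=np.percentile(P[:,2],90); t=P[P[:,2]>z-5]; print(n,nm,z.round(1),len(t),t.mean(0).round(1),rect(np.ascontiguousarray(t[:,:2])))
  m=(W[...,2]>30)&(W[...,2]<46)&(W[...,0]>380)&(W[...,0]<720)&(W[...,1]>-550)&(W[...,1]<-150)
  k,l,st,ce=cv2.connectedComponentsWithStats(m.astype(np.uint8))
  for i in range(1,k):
    if st[i,4]>150: print(n,'case',st[i,4],ce[i].round(),rect(np.ascontiguousarray(W[l==i][:,:2])))
  m=(W[...,2]>68)&(W[...,2]<79)&(W[...,0]>400)&(W[...,0]<700)&(W[...,1]>40)&(W[...,1]<180)
  k,l,st,ce=cv2.connectedComponentsWithStats(m.astype(np.uint8))
  for i in range(1,k):
    if st[i,4]>60: print(n,'rib',st[i,4],rect(np.ascontiguousarray(W[l==i][:,:2])))
"
```

```text
time: 26.62
ee_pos: [456.0, 206.8, 44.1]
orientation: [3.141, 0.001, -0.0]
force: [-0.4, -0.2, -1.9]
opening: 21.1
grip_force: 49.1
time: 27.88
ee_pos: [455.9, 92.4, 183.6]
orientation: [3.14, -0.01, 0.0]
force: [-0.2, 0.6, 0.1]
opening: 85.1
grip_force: 0.0
t 27.88 tcp [455.9  92.4 183.6] yaw x -0.4 y -90.4 tilt 0.1 F [-0.2  0.6  0.1] open 85.1 grip 0.0
scene seated1 97.6 64 [614.9 229.4  95.7] [614.9 229.2  21.4  20.8  64.9]
scene seated0 96.4 57 [457.3 206.6  94.9] [456.4 206.6  24.1  22.   -1.3]
scene case 517 [212. 121.] [ 508.5 -442.1  149.8   52.8  -25.3]
scene case 510 [271. 132.] [ 446.5 -249.1  142.4   52.6  -11.4]
scene case 627 [236. 166.] [ 612.5 -265.4  149.4   50.6  -24.1]
scene rib 363 [559.2  71.3 259.   12.7   8.1]
scene rib 367 [547.4 148.3 261.8  12.    8. ]
top seated1 97.4 45 [611.  227.5  95.5] [611.2 227.2  22.3  20.5  68.6]
top case 653 [416. 188.] [ 611.7 -267.5  145.2   50.3  -25. ]
top case 660 [472. 220.] [ 508.5 -443.4  149.8   49.2  -25.2]
top case 684 [413. 240.] [ 446.7 -253.   143.5   49.6  -13. ]
top rib 186 [594.   74.6 185.1  11.7   8.1]
top rib 89 [637.5 159.7  71.8  12.2   8.2]
```

Both pins are seated with tops at about 96 mm, the ribs are unchanged, and three cases are present. Next I'll go to case 1 at (612,-266), yaw -24.5°.

```bash
python3 -m inch '[{"slide":[0.0195,0.0449,0],"rotation":[0,0,0],"hand":0.085},{"slide":[0.0195,0.0449,0],"rotation":[0,0,0],"hand":0.085},{"slide":[0.0195,0.0449,0],"rotation":[0,0,0],"hand":0.085},{"slide":[0.0195,0.0449,0],"rotation":[0,0,0],"hand":0.085},{"slide":[0.0195,0.0449,0],"rotation":[0,0,0],"hand":0.085},{"slide":[0.0195,0.0449,0],"rotation":[0,0,0],"hand":0.085},{"slide":[0.0195,0.0449,0],"rotation":[0,0,0],"hand":0.085},{"slide":[0.0195,0.0449,0],"rotation":[0,0,8],"hand":0.085},{"slide":[0,0,0],"rotation":[0,0,8],"hand":0.085},{"slide":[0,0,0],"rotation":[0,0,8],"hand":0.085}]'; python3 -c "
from h import *
togo(612,-266.5,60,65.5); print(arm.sense()['joint_pos'].round(2))"
```

```text
time: 29.22
ee_pos: [613.4, -261.0, 182.3]
orientation: [-3.071, 0.657, 0.001]
force: [0.4, -0.0, 1.2]
opening: 84.9
grip_force: 0.0
t 29.23 tcp [ 613.4 -261.   182.3] yaw x -24.2 y -114.2 tilt 0.1 F [ 0.4 -0.   1.2] open 84.9 grip 0.0
slide [0.0011 0.0057 0.1223]
tool-z turn 0.3
[ 0.2   0.59  0.23  1.5  -0.15  1.07 -1.53]
```

```bash
python3 -m inch '[{"slide":[0.001,0.0057,0.02],"rotation":[0,0,0.3],"hand":0.085},{"slide":[0,0,0.045],"rotation":[0,0,0],"hand":0.085},{"slide":[0,0,0.045],"rotation":[0,0,0],"hand":0.085},{"slide":[0,0,0.035],"rotation":[0,0,0],"hand":0.085},{"slide":[0,0,0.02],"rotation":[0,0,0],"hand":0.085},{"slide":[0,0,0],"rotation":[0,0,0],"hand":0.085}]'
python3 -m inch '[{"slide":[0,0,0.006],"rotation":[0,0,0],"hand":0.085},{"slide":[0,0,0.006],"rotation":[0,0,0],"hand":0.085},{"slide":[0,0,0],"rotation":[0,0,0],"hand":0.085}]'
```

```text
time: 29.98
ee_pos: [610.8, -266.6, 17.0]
orientation: [-3.071, 0.658, 0.004]
force: [-0.3, -0.6, 0.6]
opening: 84.9
grip_force: 0.0
time: 30.35
ee_pos: [611.0, -267.8, 6.4]
orientation: [-3.071, 0.66, -0.0]
force: [-0.6, 0.5, 0.6]
opening: 85.2
grip_force: 0.0
```

```bash
python3 -m inch '[{"slide":[0,0,0.004],"rotation":[0,0,0],"hand":0.085},{"slide":[0,0,0],"rotation":[0,0,0],"hand":0.085}]'
python3 -m inch '[{"slide":[0,0,0.004],"rotation":[0,0,0],"hand":0.07},{"slide":[0,0,0],"rotation":[0,0,0],"hand":0.0},{"slide":[0,0,0],"rotation":[0,0,0],"hand":0.0},{"slide":[0,0,0],"rotation":[0,0,0],"hand":0.0},{"slide":[0,0,0],"rotation":[0,0,0],"hand":0.0}]' 40
```

```text
time: 30.6
ee_pos: [610.8, -267.9, 2.1]
orientation: [-3.071, 0.66, 0.0]
force: [-0.1, 0.7, -0.3]
opening: 85.3
grip_force: 0.0
time: 31.22
ee_pos: [610.9, -267.9, -1.6]
orientation: [3.071, -0.66, 0.0]
force: [-0.9, -0.1, 0.8]
opening: 48.3
grip_force: 42.1
```

```bash
python3 -m inch '[{"slide":[0,0,-0.02],"rotation":[0,0,0],"hand":0.0},{"slide":[0,0,-0.04],"rotation":[0,0,0],"hand":0.0},{"slide":[0,0,-0.05],"rotation":[0,0,-5],"hand":0.0},{"slide":[0,0,-0.05],"rotation":[0,0,-10],"hand":0.0},{"slide":[0,0,0],"rotation":[0,0,-10],"hand":0.0},{"slide":[0,0,0],"rotation":[0,0,-10],"hand":0.0},{"slide":[0,0,0],"rotation":[0,0,-10],"hand":0.0},{"slide":[0,0,0],"rotation":[0,0,-10],"hand":0.0},{"slide":[0,0,0],"rotation":[0,0,-10],"hand":0.0},{"slide":[0,0,0],"rotation":[0,0,-10],"hand":0.0}]'
python3 -m inch '[{"slide":[0,0,0],"rotation":[0,0,-10],"hand":0.0},{"slide":[0,0,0],"rotation":[0,0,-10],"hand":0.0},{"slide":[0,0,0],"rotation":[0,0,-10],"hand":0.0},{"slide":[0,0,0],"rotation":[0,0,-10],"hand":0.0},{"slide":[0,0,0],"rotation":[0,0,-5],"hand":0.0},{"slide":[0,0,0],"rotation":[0,0,-2.5],"hand":0.0},{"slide":[0,0,0],"rotation":[0,0,0],"hand":0.0}]'
python3 -c "
from h import *
togo(641.9,121.8,120,8.1); print(arm.sense()['joint_pos'].round(2))"
```

```text
time: 32.48
ee_pos: [610.8, -268.3, 159.7]
orientation: [2.834, 1.353, 0.0]
force: [-0.3, -0.9, -1.8]
opening: 49.1
grip_force: 41.8
time: 33.35
ee_pos: [610.9, -268.2, 158.9]
orientation: [2.057, 2.373, -0.0]
force: [0.1, -1.0, -1.0]
opening: 48.8
grip_force: 41.9
t 33.35 tcp [ 610.9 -268.2  158.9] yaw x 98.2 y 8.2 tilt 0.0 F [ 0.1 -1.  -1. ] open 48.8 grip 41.9
slide [0.3817 0.0861 0.0387]
tool-z turn 0.1
[ 0.55  0.62 -0.36  1.51  0.24  1.05  0.28]
```

```bash
python3 -m inch '[{"slide":[0.03,0.007,0],"rotation":[0,0,0],"hand":0.0},{"slide":[0.048,0.011,0],"rotation":[0,0,0],"hand":0.0},{"slide":[0.048,0.011,0],"rotation":[0,0,0],"hand":0.0},{"slide":[0.048,0.011,0],"rotation":[0,0,0],"hand":0.0},{"slide":[0.048,0.011,0],"rotation":[0,0,0],"hand":0.0},{"slide":[0.048,0.011,0],"rotation":[0,0,0],"hand":0.0},{"slide":[0.048,0.011,0],"rotation":[0,0,0],"hand":0.0},{"slide":[0.048,0.0105,0],"rotation":[0,0,0],"hand":0.0},{"slide":[0.016,0.0025,0.02],"rotation":[0,0,0],"hand":0.0},{"slide":[0,0,0],"rotation":[0,0,0],"hand":0.0}]'
python3 -c "
from h import *
togo(641.9,121.8,73.5,8.1)
p,d,c=grab('scene'); W=cloud(d,c)
m=(W[...,2]>68)&(W[...,2]<79)&(W[...,0]>400)&(W[...,0]<700)&(W[...,1]>40)&(W[...,1]<180)
k,l,st,ce=cv2.connectedComponentsWithStats(m.astype(np.uint8))
for i in range(1,k):
    if st[i,4]>60: print('rib',st[i,4],rect(np.ascontiguousarray(W[l==i][:,:2])))
"
```

```text
time: 34.6
ee_pos: [640.0, 123.3, 136.7]
orientation: [-2.053, -2.375, 0.004]
force: [0.1, -1.7, -0.9]
opening: 48.6
grip_force: 41.8
t 34.6 tcp [640.  123.3 136.7] yaw x 98.3 y 8.3 tilt 0.2 F [ 0.1 -1.7 -0.9] open 48.6 grip 41.8
slide [-0.0017  0.0019  0.0632]
tool-z turn 0.2
rib 186 [489.7 140.2 145.   12.1   8.1]
rib 79 [662.9  85.6  49.   12.5   8.3]
rib 84 [652.8 163.3  50.4  11.9   8.3]
```

```bash
python3 -m inch '[{"slide":[-0.0017,0.0019,0.02],"rotation":[0,0,0],"hand":0.0},{"slide":[0,0,0.02],"rotation":[0,0,0],"hand":0.0},{"slide":[0,0,0.015],"rotation":[0,0,0],"hand":0.0},{"slide":[0,0,0.004],"rotation":[0,0,0],"hand":0.0},{"slide":[0,0,0],"rotation":[0,0,0],"hand":0.0}]'
python3 -m inch '[{"slide":[0,0,0.002],"rotation":[0,0,0],"hand":0.0},{"slide":[0,0,0.0015],"rotation":[0,0,0],"hand":0.0},{"slide":[0,0,0],"rotation":[0,0,0],"hand":0.0}]'
```

```text
time: 35.28
ee_pos: [643.7, 120.6, 79.6]
orientation: [2.057, 2.374, 0.0]
force: [-0.5, -0.4, -0.7]
opening: 48.7
grip_force: 41.8
time: 35.65
ee_pos: [643.5, 121.1, 75.9]
orientation: [2.056, 2.375, 0.0]
force: [0.0, -0.5, -0.8]
opening: 48.7
grip_force: 41.9
```

```bash
python3 -m inch '[{"slide":[0,0,0.0015],"rotation":[0,0,0],"hand":0.0},{"slide":[0,0,0],"rotation":[0,0,0],"hand":0.0}]'
python3 -m inch '[{"slide":[0,0,0.001],"rotation":[0,0,0],"hand":0.0},{"slide":[0,0,0],"rotation":[0,0,0],"hand":0.0}]'
```

```text
time: 35.9
ee_pos: [643.4, 121.1, 74.2]
orientation: [-2.056, -2.375, 0.0]
force: [-0.0, 0.9, -1.4]
opening: 48.8
grip_force: 41.8
time: 36.15
ee_pos: [643.5, 121.1, 73.3]
orientation: [2.056, 2.375, 0.0]
force: [-0.4, 0.4, -1.1]
opening: 48.9
grip_force: 41.9
```

```bash
python3 -m inch '[{"slide":[0,0,0],"rotation":[0,0,0],"hand":0.064},{"slide":[0,0,0],"rotation":[0,0,0],"hand":0.064},{"slide":[0,0,0],"rotation":[0,0,0],"hand":0.064},{"slide":[0,0,-0.03],"rotation":[0,0,0],"hand":0.064},{"slide":[0,0,-0.04],"rotation":[0,0,0],"hand":0.064},{"slide":[0,0,-0.04],"rotation":[0,0,0],"hand":0.085},{"slide":[-0.03,0,0],"rotation":[0,0,0],"hand":0.085},{"slide":[-0.04,0,0],"rotation":[0,0,0],"hand":0.085},{"slide":[-0.05,0,0],"rotation":[0,0,0],"hand":0.085},{"slide":[-0.05,0,0],"rotation":[0,0,0],"hand":0.085}]'
python3 -c "
from h import *
for n in('scene','top'):
  p,d,c=grab(n); W=cloud(d,c)
  for nm,z0,z1,b in(('placed',100,120,(560,720,20,220)),('case',28,46,(380,720,-550,-180)),('rib',68,79,(400,720,40,180)),('pins',88,99,(440,640,190,245))):
    m=(W[...,2]>z0)&(W[...,2]<z1)&(W[...,0]>b[0])&(W[...,0]<b[1])&(W[...,1]>b[2])&(W[...,1]<b[3])
    k,l,st,ce=cv2.connectedComponentsWithStats(m.astype(np.uint8))
    for i in range(1,k):
      if st[i,4]>35: print(n,nm,st[i,4],rect(np.ascontiguousarray(W[l==i][:,:2])),np.median(W[l==i][:,2]).round(1))
togo(445,-251,60,77.1)
"
```

```text
time: 37.4
ee_pos: [668.0, -48.5, 183.5]
orientation: [2.056, 2.375, 0.0]
force: [-0.4, -0.1, 0.1]
opening: 84.6
grip_force: 0.0
scene placed 1011 [645.9 121.9 149.5  50.1 -82.5] 110.2
scene case 548 [ 508.1 -443.3  148.6   54.4  -25.6] 35.3
scene case 89 [ 536.4 -252.9   55.2   26.9   47.9] 34.5
scene rib 243 [520.5  65.4 181.7  13.    8.2] 74.2
scene rib 245 [509.9 142.9 185.   12.3   8. ] 74.6
scene pins 66 [456.9 206.3  24.6  22.2   1.8] 94.8
scene pins 76 [614.8 229.2  23.   22.3 -21. ] 94.9
top placed 798 [642.  119.8 150.2  52.1 -82.6] 109.6
top case 700 [ 508.4 -443.1  149.8   49.9  -25. ] 35.3
top rib 249 [527.8  65.4 196.7  12.1   8.1] 74.4
top rib 251 [516.4 142.6 195.7  12.4   8.1] 74.2
top pins 49 [611.6 227.5  20.9  20.7  69.5] 94.8
top pins 49 [457.2 204.3  20.7  18.1  89.3] 94.8
t 37.5 tcp [668.  -55.9 182.8] yaw x 97.7 y 7.7 tilt 0.3 F [ 0.5  0.7 -0.4] open 84.7 grip 0.0
slide [-0.1628 -0.2471  0.1238]
tool-z turn -69.4
```

Case 1 lies level on the ribs with its top at 110 mm. Case 2 may have been knocked, so I'll look.

```bash
python3 -c "
from h import *
a,_,c=grab('scene'); b,_,c2=grab('top')
r=lambda p:cv2.resize(p,(400,300),interpolation=cv2.INTER_CUBIC)
cv2.imwrite('pics/c8.png',np.hstack([r(a[80:230,180:380]),r(b[130:280,320:520])]))
"
```

View pics/c8.png

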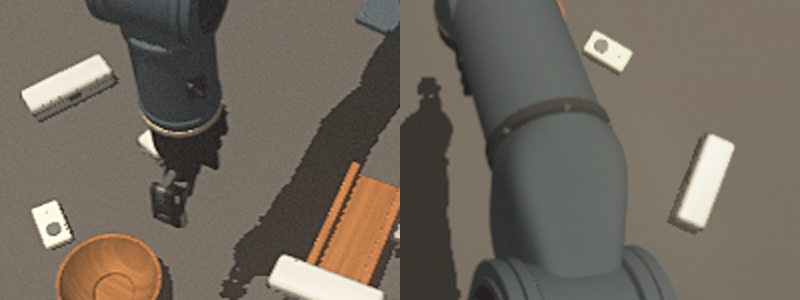

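The scene half shows only the end of case 2, at (150,143) under the arm, so it has shifted. I'll fetch case 3 first, at (508,-443), top crop (703,182), and re-measure case 2 once the arm is clear.

```bash
python3 -m inch '[{"slide":[-0.03,-0.017,0],"rotation":[0,0,0],"hand":0.085},{"slide":[-0.0415,-0.024,0],"rotation":[0,0,0],"hand":0.085},{"slide":[-0.0415,-0.024,0],"rotation":[0,0,0],"hand":0.085},{"slide":[-0.0415,-0.024,0],"rotation":[0,0,0],"hand":0.085},{"slide":[-0.0415,-0.024,0],"rotation":[0,0,0],"hand":0.085},{"slide":[-0.0415,-0.024,0],"rotation":[0,0,0],"hand":0.085},{"slide":[-0.0415,-0.024,0],"rotation":[0,0,0],"hand":0.085},{"slide":[-0.0415,-0.024,0],"rotation":[0,0,0],"hand":0.085},{"slide":[-0.0415,-0.025,0],"rotation":[0,0,0],"hand":0.085},{"slide":[0,0,0],"rotation":[0,0,-9],"hand":0.085}]'
python3 -m inch '[{"slide":[0,0,0],"rotation":[0,0,-10],"hand":0.085},{"slide":[0,0,0],"rotation":[0,0,-10],"hand":0.085},{"slide":[0,0,0],"rotation":[0,0,-10],"hand":0.085},{"slide":[0,0,0],"rotation":[0,0,-10],"hand":0.085},{"slide":[0,0,0],"rotation":[0,0,-8],"hand":0.085},{"slide":[0,0,0],"rotation":[0,0,0],"hand":0.085}]'
cat >> h.py <<'E'
def scan():
  for n in('scene','top'):
    p,d,c=grab(n); W=cloud(d,c)
    for nm,z0,z1,b in(('placed',100,120,(380,720,20,220)),('case',28,46,(350,720,-550,-120)),('rib',68,79,(400,720,40,180)),('pins',88,99,(440,640,190,245))):
      m=(W[...,2]>z0)&(W[...,2]<z1)&(W[...,0]>b[0])&(W[...,0]<b[1])&(W[...,1]>b[2])&(W[...,1]<b[3])
      k,l,st,ce=cv2.connectedComponentsWithStats(m.astype(np.uint8))
      for i in range(1,k):
        if st[i,4]>35: print(n,nm,st[i,4],rect(np.ascontiguousarray(W[l==i][:,:2])),np.median(W[l==i][:,2]).round(1))
E
python3 -c "
from h import *
scan()
togo(508.3,-443.2,17,64.8); print(arm.sense()['joint_pos'].round(2))
"
```

```text
time: 38.85
ee_pos: [509.7, -439.0, 183.0]
orientation: [-1.866, -2.527, 0.004]
force: [0.1, 0.6, -0.0]
opening: 85.0
grip_force: 0.0
time: 39.6
ee_pos: [512.7, -434.1, 183.3]
orientation: [0.672, 3.068, 0.002]
force: [0.2, 0.2, 0.4]
opening: 85.1
grip_force: 0.0
scene placed 1011 [646.7 122.1 149.6  52.5 -81.2] 110.1
scene case 554 [ 507.9 -441.8  150.3   53.7  -25.1] 35.3
scene case 593 [ 475.3 -232.8  149.2   50.3  -12.7] 35.0
scene case 142 [ 709.  -160.1   80.2   20.9   89.3] 37.3
scene rib 240 [521.2  65.8 182.1  12.3   8. ] 74.6
scene rib 241 [507.5 142.6 184.1  12.2   8. ] 74.3
scene pins 62 [456.8 206.2  24.3  22.   -3. ] 95.0
scene pins 74 [615.  228.8  22.4  22.  -21.2] 94.5
top placed 797 [641.9 119.9 149.8  52.5 -81.5] 109.8
top case 39 [ 708.7 -167.3   65.2   15.5  -83.8] 36.7
top case 615 [ 504.  -441.   141.5   50.3  -24.9] 35.2
top case 749 [ 475.8 -235.   149.4   51.3  -12.8] 35.2
top rib 244 [527.5  65.4 196.1  12.2   8.1] 74.2
top rib 252 [516.6 142.7 195.1  12.7   8.2] 74.1
top pins 49 [611.6 227.7  21.8  21.3  61.2] 95.3
top pins 53 [457.1 204.1  20.6  18.1  89.7] 95.4
t 39.7 tcp [ 512.4 -434.6  183.4] yaw x 155.1 y 65.1 tilt 0.0 F [0.5 0.5 0.1] open 85.2 grip 0.0
slide [ 1.000e-04 -9.600e-03  1.664e-01]
tool-z turn 0.3
[ 0.98  0.64 -0.61  1.46  0.38  1.16  1.44]
```

Case 2 is now at (475.5,-234), yaw -12.8°. Next I'll grasp case 3.

```bash
python3 -m inch '[{"slide":[0,-0.0096,0],"rotation":[0,0,0.3],"hand":0.085},{"slide":[0,0,0.05],"rotation":[0,0,0],"hand":0.085},{"slide":[0,0,0.05],"rotation":[0,0,0],"hand":0.085},{"slide":[0,0,0.04],"rotation":[0,0,0],"hand":0.085},{"slide":[0,0,0.026],"rotation":[0,0,0],"hand":0.085},{"slide":[0,0,0],"rotation":[0,0,0],"hand":0.085}]'
python3 -m inch '[{"slide":[0,0,0.007],"rotation":[0,0,0],"hand":0.085},{"slide":[0,0,0.006],"rotation":[0,0,0],"hand":0.085},{"slide":[0,0,0.005],"rotation":[0,0,0],"hand":0.085},{"slide":[0,0,0],"rotation":[0,0,0],"hand":0.085},{"slide":[0,0,0],"rotation":[0,0,0],"hand":0.0},{"slide":[0,0,0],"rotation":[0,0,0],"hand":0.0},{"slide":[0,0,0],"rotation":[0,0,0],"hand":0.0},{"slide":[0,0,0],"rotation":[0,0,0],"hand":0.0}]' 40
```

```text
time: 40.45
ee_pos: [506.3, -444.0, 15.3]
orientation: [-0.683, -3.063, -0.002]
force: [0.2, 0.3, 0.3]
opening: 84.9
grip_force: 0.0
time: 41.45
ee_pos: [508.0, -444.3, -0.2]
orientation: [0.682, 3.066, -0.0]
force: [-1.3, 1.6, 5.8]
opening: 48.9
grip_force: 42.2
```

```bash
python3 -m inch '[{"slide":[0,0,-0.02],"rotation":[0,0,0],"hand":0.0},{"slide":[0,0,-0.04],"rotation":[0,0,0],"hand":0.0},{"slide":[0,0,-0.05],"rotation":[0,0,5],"hand":0.0},{"slide":[0,0,-0.05],"rotation":[0,0,10],"hand":0.0},{"slide":[0,0,0],"rotation":[0,0,10],"hand":0.0},{"slide":[0,0,0],"rotation":[0,0,10],"hand":0.0},{"slide":[0,0,0],"rotation":[0,0,10],"hand":0.0},{"slide":[0,0,0],"rotation":[0,0,9],"hand":0.0},{"slide":[0,0,0],"rotation":[0,0,2.8],"hand":0.0},{"slide":[0,0,0],"rotation":[0,0,0],"hand":0.0}]'
python3 -c "
from h import *
togo(552.8,109.1,120,8.1); print(arm.sense()['joint_pos'].round(2))"
```

```text
time: 42.7
ee_pos: [507.9, -443.9, 160.2]
orientation: [2.057, 2.374, 0.0]
force: [-0.3, -1.1, -2.1]
opening: 49.0
grip_force: 42.1
t 42.7 tcp [ 507.9 -443.9  160.2] yaw x 98.2 y 8.2 tilt 0.0 F [-0.3 -1.1 -2.1] open 49.0 grip 42.1
slide [0.541  0.1231 0.0401]
tool-z turn 0.1
[ 0.84  0.63 -0.34  1.49  0.23  1.06  0.6 ]
```

```bash
python3 -m inch '[{"slide":[0.03,0.007,0],"rotation":[0,0,0],"hand":0.0},{"slide":[0.055,0.0125,0],"rotation":[0,0,0],"hand":0.0},{"slide":[0.055,0.0125,0],"rotation":[0,0,0],"hand":0.0},{"slide":[0.055,0.0125,0],"rotation":[0,0,0],"hand":0.0},{"slide":[0.055,0.0125,0],"rotation":[0,0,0],"hand":0.0},{"slide":[0.055,0.0125,0],"rotation":[0,0,0],"hand":0.0},{"slide":[0.055,0.0125,0],"rotation":[0,0,0],"hand":0.0},{"slide":[0.055,0.0125,0],"rotation":[0,0,0],"hand":0.0},{"slide":[0.055,0.0125,0],"rotation":[0,0,0],"hand":0.0},{"slide":[0.055,0.0125,0],"rotation":[0,0,0],"hand":0.0}]'
python3 -m inch '[{"slide":[0,0,0],"rotation":[0,0,0],"hand":0.0},{"slide":[0,0,0],"rotation":[0,0,0],"hand":0.0}]'
python3 -c "
from h import *
togo(552.8,109.1,74.8,8.1)"
```

```text
time: 43.95
ee_pos: [551.9, 94.3, 160.0]
orientation: [2.056, 2.375, 0.001]
force: [0.4, -0.1, -1.8]
opening: 49.0
grip_force: 42.1
time: 44.2
ee_pos: [551.7, 92.1, 159.5]
orientation: [2.056, 2.375, -0.001]
force: [-0.4, -0.6, -2.4]
opening: 48.5
grip_force: 42.1
t 44.2 tcp [551.7  92.1 159.5] yaw x 98.2 y 8.2 tilt 0.0 F [-0.4 -0.6 -2.4] open 48.5 grip 42.1
slide [0.0167 0.0035 0.0847]
tool-z turn 0.1
```

```bash
python3 -m inch '[{"slide":[0.0165,0.0035,0],"rotation":[0,0,0],"hand":0.0},{"slide":[0,0,0.03],"rotation":[0,0,0],"hand":0.0},{"slide":[0,0,0.03],"rotation":[0,0,0],"hand":0.0},{"slide":[0,0,0.015],"rotation":[0,0,0],"hand":0.0},{"slide":[0,0,0.006],"rotation":[0,0,0],"hand":0.0},{"slide":[0,0,0],"rotation":[0,0,0],"hand":0.0}]'
python3 -m inch '[{"slide":[0,0,0.0015],"rotation":[0,0,0],"hand":0.0},{"slide":[0,0,0.001],"rotation":[0,0,0],"hand":0.0},{"slide":[0,0,0],"rotation":[0,0,0],"hand":0.0}]'
python3 -m inch '[{"slide":[0,0,0.001],"rotation":[0,0,0],"hand":0.0},{"slide":[0,0,0],"rotation":[0,0,0],"hand":0.0}]'
```

```text
time: 44.95
ee_pos: [553.3, 109.3, 78.6]
orientation: [2.059, 2.373, 0.001]
force: [-0.1, -0.4, -1.7]
opening: 48.7
grip_force: 42.1
time: 45.32
ee_pos: [553.1, 109.2, 76.1]
orientation: [2.058, 2.373, 0.0]
force: [0.3, 0.5, -2.5]
opening: 48.5
grip_force: 42.1
time: 45.58
ee_pos: [553.0, 109.3, 74.8]
orientation: [-2.058, -2.373, -0.0]
force: [-0.4, -0.5, -1.4]
opening: 48.7
grip_force: 42.1
```

```bash
python3 -m inch '[{"slide":[0,0,0.0007],"rotation":[0,0,0],"hand":0.062},{"slide":[0,0,0],"rotation":[0,0,0],"hand":0.062},{"slide":[0,0,0],"rotation":[0,0,0],"hand":0.062},{"slide":[0,0,-0.03],"rotation":[0,0,0],"hand":0.062},{"slide":[0,0,-0.04],"rotation":[0,0,0],"hand":0.062},{"slide":[0,0,-0.04],"rotation":[0,0,0],"hand":0.085},{"slide":[-0.03,-0.011,0],"rotation":[0,0,0],"hand":0.085},{"slide":[-0.05,-0.019,0],"rotation":[0,0,0],"hand":0.085},{"slide":[-0.05,-0.019,0],"rotation":[0,0,0],"hand":0.085},{"slide":[-0.05,-0.019,0],"rotation":[0,0,0],"hand":0.085}]'
python3 -m inch '[{"slide":[-0.05,-0.019,0],"rotation":[0,0,0],"hand":0.085},{"slide":[-0.05,-0.019,0],"rotation":[0,0,0],"hand":0.085},{"slide":[-0.05,-0.019,0],"rotation":[0,0,-9],"hand":0.085},{"slide":[0,0,0],"rotation":[0,0,-10],"hand":0.085},{"slide":[0,0,0],"rotation":[0,0,-10],"hand":0.085},{"slide":[0,0,0],"rotation":[0,0,-10],"hand":0.085},{"slide":[0,0,0],"rotation":[0,0,-10],"hand":0.085},{"slide":[0,0,0],"rotation":[0,0,-10],"hand":0.085},{"slide":[0,0,0],"rotation":[0,0,-10],"hand":0.085},{"slide":[0,0,0],"rotation":[0,0,0],"hand":0.085}]'
python3 -c "
from h import *
scan()
togo(475.5,-234,17,77.2); print(arm.sense()['joint_pos'].round(2))"
```

```text
time: 46.82
ee_pos: [510.6, -80.1, 184.3]
orientation: [2.058, 2.373, 0.0]
force: [0.6, -0.4, 0.3]
opening: 84.7
grip_force: 0.0
time: 48.08
ee_pos: [475.8, -235.3, 184.0]
orientation: [-0.354, -3.122, -0.001]
force: [-0.1, 1.3, -0.9]
opening: 85.0
grip_force: 0.0
scene placed 914 [556.4 109.4 150.4  51.6 -82.2] 109.9
scene placed 1006 [646.  122.2 148.8  51.5 -81.8] 110.2
scene case 588 [ 475.3 -232.6  148.3   50.7  -11.1] 35.0
scene case 138 [ 708.5 -159.3   78.4   22.9   90. ] 37.0
scene rib 108 [474.6  59.5  87.   12.    7.9] 74.3
scene rib 110 [462.1 136.4  86.7  12.    8.3] 74.4
scene rib 42 [595.9  76.3  31.8  12.1   7.8] 74.8
scene rib 45 [585.  153.5  30.8  12.    9. ] 74.5
scene pins 66 [457.2 206.4  24.2  22.1  -3.4] 94.6
scene pins 75 [615.1 229.   22.7  21.7  66.9] 95.2
top placed 798 [642.3 120.  150.2  53.1 -82.2] 109.7
top placed 825 [552.6 107.7 149.8  51.2 -81.9] 109.7
top case 45 [ 708.4 -160.7   76.5   20.3  -87.6] 37.2
top case 494 [ 451.7 -229.3   99.6   52.1  -12.7] 35.5
top rib 45 [607.3  76.6  37.2  11.5   8.8] 73.6
top rib 48 [595.3 153.6  36.4  11.5   8.3] 74.7
top rib 130 [481.8  58.9 103.3  11.9   8.3] 74.1
top rib 131 [470.2 136.1 102.6  12.4   8.1] 74.3
top pins 50 [611.6 227.4  21.7  21.1  63.2] 94.8
top pins 55 [457.2 204.   21.2  18.4 -89.1] 96.2
t 48.17 tcp [ 475.8 -235.2  184.1] yaw x 166.9 y 76.9 tilt 0.0 F [-0.4  0.2  0. ] open 84.8 grip 0.0
slide [0.0006 0.0011 0.1671]
tool-z turn -0.3
[ 0.83  0.44 -0.66  1.83  0.32  0.98  1.37]
```

Two cases are placed. Case 3 of the sequence is next (the knocked one).

```bash
python3 -m inch '[{"slide":[0.0006,0.001,0.02],"rotation":[0,0,0],"hand":0.085},{"slide":[0,0,0.05],"rotation":[0,0,0],"hand":0.085},{"slide":[0,0,0.05],"rotation":[0,0,0],"hand":0.085},{"slide":[0,0,0.03],"rotation":[0,0,0],"hand":0.085},{"slide":[0,0,0.017],"rotation":[0,0,0],"hand":0.085},{"slide":[0,0,0],"rotation":[0,0,0],"hand":0.085}]'
python3 -m inch '[{"slide":[0,0,0.007],"rotation":[0,0,0],"hand":0.085},{"slide":[0,0,0.006],"rotation":[0,0,0],"hand":0.085},{"slide":[0,0,0.004],"rotation":[0,0,0],"hand":0.085},{"slide":[0,0,0],"rotation":[0,0,0],"hand":0.085},{"slide":[0,0,0],"rotation":[0,0,0],"hand":0.0},{"slide":[0,0,0],"rotation":[0,0,0],"hand":0.0},{"slide":[0,0,0],"rotation":[0,0,0],"hand":0.0},{"slide":[0,0,0],"rotation":[0,0,0],"hand":0.0}]' 40
```

```text
time: 48.92
ee_pos: [475.3, -233.8, 16.6]
orientation: [-0.353, -3.12, -0.0]
force: [-0.7, -0.8, -0.4]
opening: 85.2
grip_force: 0.0
time: 49.92
ee_pos: [475.6, -234.1, 0.6]
orientation: [0.352, 3.121, -0.001]
force: [-2.4, 0.5, 5.7]
opening: 48.7
grip_force: 41.2
```

```bash
python3 -m inch '[{"slide":[0,0,-0.02],"rotation":[0,0,0],"hand":0.0},{"slide":[0,0,-0.04],"rotation":[0,0,0],"hand":0.0},{"slide":[0,0,-0.05],"rotation":[0,0,8],"hand":0.0},{"slide":[0,0,-0.05],"rotation":[0,0,10],"hand":0.0},{"slide":[0,0,0],"rotation":[0,0,10],"hand":0.0},{"slide":[0,0,0],"rotation":[0,0,10],"hand":0.0},{"slide":[0,0,0],"rotation":[0,0,10],"hand":0.0},{"slide":[0,0,0],"rotation":[0,0,10],"hand":0.0},{"slide":[0,0,0],"rotation":[0,0,10.6],"hand":0.0},{"slide":[0,0,0],"rotation":[0,0,0],"hand":0.0}]'
python3 -c "
from h import *
togo(464.2,96.6,120,8.1); print(arm.sense()['joint_pos'].round(2))"
```

```text
time: 51.18
ee_pos: [475.4, -233.8, 160.1]
orientation: [-2.048, -2.382, 0.001]
force: [-0.4, 0.0, -1.5]
opening: 48.6
grip_force: 42.3
t 51.17 tcp [ 475.4 -233.8  160.1] yaw x 98.6 y 8.6 tilt 0.0 F [-0.4  0.  -1.5] open 48.6 grip 42.3
slide [0.3283 0.0384 0.04  ]
tool-z turn 0.5
[ 0.6   0.42 -0.33  1.88  0.17  0.87  0.34]
```

```bash
python3 -m inch '[{"slide":[0.028,0.004,0],"rotation":[0,0,0.5],"hand":0.0},{"slide":[0.05,0.006,0],"rotation":[0,0,0],"hand":0.0},{"slide":[0.05,0.006,0],"rotation":[0,0,0],"hand":0.0},{"slide":[0.05,0.006,0],"rotation":[0,0,0],"hand":0.0},{"slide":[0.05,0.006,0],"rotation":[0,0,0],"hand":0.0},{"slide":[0.05,0.006,0],"rotation":[0,0,0],"hand":0.0},{"slide":[0.05,0.005,0],"rotation":[0,0,0],"hand":0.0},{"slide":[0,0,0],"rotation":[0,0,0],"hand":0.0},{"slide":[0,0,0],"rotation":[0,0,0],"hand":0.0}]'
python3 -c "
from h import *
togo(464.2,96.6,75.5,8.1)"
```

```text
time: 52.3
ee_pos: [467.9, 95.7, 160.0]
orientation: [2.056, 2.375, -0.001]
force: [0.9, -0.6, -2.2]
opening: 48.8
grip_force: 42.3
t 52.3 tcp [467.9  95.7 160. ] yaw x 98.2 y 8.2 tilt 0.0 F [ 0.9 -0.6 -2.2] open 48.8 grip 42.3
slide [ 0.0014 -0.0035  0.0845]
tool-z turn 0.1
```

```bash
python3 -m inch '[{"slide":[0.0014,-0.0035,0],"rotation":[0,0,0],"hand":0.0},{"slide":[0,0,0.03],"rotation":[0,0,0],"hand":0.0},{"slide":[0,0,0.03],"rotation":[0,0,0],"hand":0.0},{"slide":[0,0,0.015],"rotation":[0,0,0],"hand":0.0},{"slide":[0,0,0.006],"rotation":[0,0,0],"hand":0.0},{"slide":[0,0,0],"rotation":[0,0,0],"hand":0.0}]'
python3 -m inch '[{"slide":[0,0,0.0015],"rotation":[0,0,0],"hand":0.0},{"slide":[0,0,0.001],"rotation":[0,0,0],"hand":0.0},{"slide":[0,0,0],"rotation":[0,0,0],"hand":0.0}]'
python3 -m inch '[{"slide":[0,0,0.001],"rotation":[0,0,0],"hand":0.0},{"slide":[0,0,0],"rotation":[0,0,0],"hand":0.0}]'
```

```text
time: 53.05
ee_pos: [464.4, 96.6, 79.2]
orientation: [-2.061, -2.371, 0.0]
force: [-0.2, -1.0, -0.1]
opening: 48.8
grip_force: 42.3
time: 53.42
ee_pos: [464.6, 97.1, 76.9]
orientation: [2.06, 2.371, 0.001]
force: [0.5, 0.1, -1.5]
opening: 48.6
grip_force: 42.3
time: 53.68
ee_pos: [464.5, 97.1, 75.6]
orientation: [2.06, 2.372, 0.0]
force: [-0.4, 0.6, -1.3]
opening: 48.8
grip_force: 42.4
```

```bash
python3 -m inch '[{"slide":[0,0,0.0007],"rotation":[0,0,0],"hand":0.062},{"slide":[0,0,0],"rotation":[0,0,0],"hand":0.062},{"slide":[0,0,0],"rotation":[0,0,0],"hand":0.062},{"slide":[0,0,-0.03],"rotation":[0,0,0],"hand":0.062},{"slide":[0,0,-0.04],"rotation":[0,0,0],"hand":0.062},{"slide":[0,0,-0.05],"rotation":[0,0,0],"hand":0.062},{"slide":[-0.05,0,0],"rotation":[0,0,0],"hand":0.062},{"slide":[-0.055,0,0],"rotation":[0,0,0],"hand":0.062},{"slide":[-0.055,0,0],"rotation":[0,0,0],"hand":0.062},{"slide":[-0.055,0,0],"rotation":[0,0,0],"hand":0.062}]'
python3 -m inch '[{"slide":[-0.05,0,0],"rotation":[0,0,0],"hand":0.062},{"slide":[0,0,0],"rotation":[0,0,0],"hand":0.062},{"slide":[0,0,0],"rotation":[0,0,0],"hand":0.062},{"slide":[0,0,0],"rotation":[0,0,0],"hand":0.062}]'
python3 -c "
from h import *
report(); scan()
a,_,_=grab('scene'); cv2.imwrite('pics/c9.png',cv2.resize(a[110:310,180:500],(800,500),interpolation=cv2.INTER_CUBIC))"
```

```text
time: 54.92
ee_pos: [494.5, -117.5, 195.1]
orientation: [2.06, 2.371, 0.0]
force: [1.2, 0.4, -0.1]
opening: 62.4
grip_force: 0.0
time: 55.42
ee_pos: [501.5, -163.8, 195.0]
orientation: [-2.058, -2.374, -0.001]
force: [-0.7, 0.9, 0.6]
opening: 61.8
grip_force: 0.0
t 55.42 tcp [ 501.5 -163.8  195. ] yaw x 98.2 y 8.2 tilt 0.0 F [-0.7  0.9  0.6] open 61.8 grip 0.0
scene placed 836 [467.8  98.2 150.1  53.3 -81.8] 109.9
scene placed 912 [555.9 109.3 150.   51.  -81.1] 110.1
scene placed 1011 [646.  121.8 149.8  50.4 -81.4] 110.1
scene case 141 [ 708.9 -161.8   82.8   19.6  -88.9] 37.1
scene rib 36 [504.8  63.9  26.5  12.6   6.2] 74.0
scene rib 46 [595.1  76.8  30.   11.6   7. ] 74.7
scene rib 46 [583.9 153.4  29.7  13.5  11.3] 74.7
scene pins 64 [457.1 206.3  23.6  22.    2.2] 95.3
scene pins 77 [615.3 229.5  22.2  21.9  65.6] 95.5
top placed 808 [642.  120.  150.2  52.2 -81.9] 109.6
top placed 822 [550.9 107.3 149.6  53.7 -81.7] 109.7
top placed 828 [466.3  96.8 149.8  50.1 -82.1] 110.1
top case 43 [ 709.8 -161.7   79.3   15.8  -87.7] 36.6
top rib 46 [607.   76.6  37.1  11.6   8.9] 74.5
top rib 47 [595.5 153.3  36.8  12.    8.8] 74.8
top rib 46 [515.4  63.8  36.4  11.6   7.4] 73.3
top rib 41 [506.3 141.3  30.9  11.6   8.7] 74.6
top pins 44 [611.7 227.6  21.4  20.8  64.9] 95.2
top pins 48 [457.2 204.3  21.4  18.4  88.6] 95.0
```

View pics/c9.png

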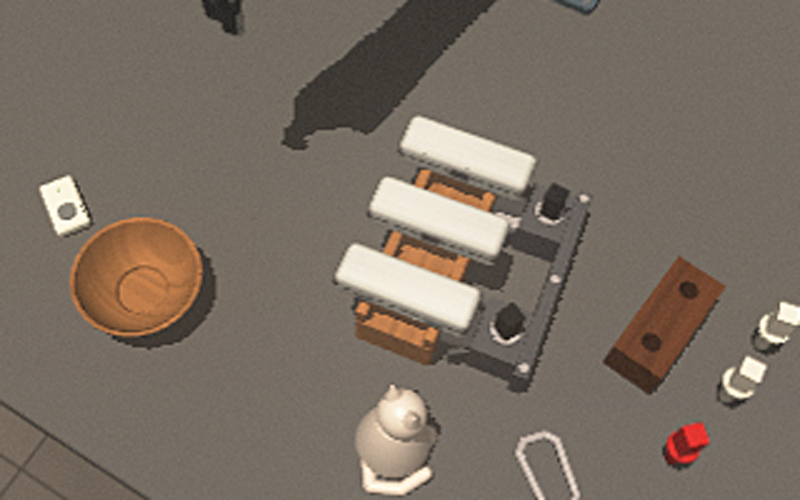

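The picture shows all three cases lying level across the ribs at (468,155), (438,215) and (408,285). Both pins are seated with collars on the bracket at (553,205) and (508,325), and the bystanders are untouched. I'm handing the job in.

```bash
python3 -c "
from station import order
print(order.sign_off())"
```

```text
the job is handed in; nothing more can be done
None
```

I handed the job in at about 55 s: the stand is home, both pins are seated with their collars on the bracket, and all three cases lie level across the ribs, but the sign-off gave no verdict.

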